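Hang the cutlery caddy on the bench rail

ROBOT

A 6-joint arm with a two-finger parallel gripper is mounted at the origin on the work surface. World frame = base frame: x ahead of the robot, y to its left, z up, the work surface at z = 0. Lengths are in m, angles in rad, forces in N, time in s.
With the tool pointing down it reaches from about 0.375 to 0.975 m from the base axis. Payload 3.8 kg.
Tool frame: the origin (TCP) lies on the centre line of the jaws, within the pads' length; the fingertips stand 22 mm ahead of it and the grasp point (between the pads) lies 3 mm ahead of it; z points along the fingers, x is the direction in which the jaws open and shut, and the axes are right-handed (so a half turn about z gives the same grasp; the last joint's range is limited). The gripper opens to 85 mm and grips with 20 to 120 N. Pads are 22 mm wide; open, the fingers measure 114 mm over their backs; the gripper's body (76 mm by 85 mm) begins 54 mm behind the grasp point. The pads swing forward as they close: fully open they stand 13 mm farther back than shut.
Start: joints at [1.293, 0.264, 1.604, -0, 1.274, -0.037], TCP at [0.161, 0.656, 0.224] pointing down, gripper open.
Joint ranges: [-2.63, 2.63], [-0.94, 2.18], [0.31, 2.57], [-1.31, 4.45], [0, 2.66], [-2.55, 2.55]. Speed limits (rad/s): [2.57, 2.57, 3.14, 3.14, 3.14, 3.14].

INTERFACE

Orientations are given as a rotation vector (axis times angle).
In Python, from workcell import bot, viewer gives the robot as it stands.
- The arm moves only by the tool move_arm, never from a script. Its argument "series" is text: rows parted by semicolons, each of 7 numbers parted by spaces: the turn, a rotation vector about the tool's x, y, z scaled (see below), then the shift along the tool's x, y, z scaled (see below), then the opening, from -1 (shut) to 1 (fully open). A call has exactly 8 rows; each row is the pose to reach, as a shift and turn from the pose commanded when the call began, along the tool's axes at that moment; what a row does not reach only later rows make up. The controller multiplies each number of a shift by 100 mm and each number of a turn by 120 degrees. A row lasts 1/10 s, in which the tool goes at most 50 mm and 8.59 degrees, less where a joint would pass 70% of its speed; a pose out of reach is approached as far as the arm can. A call with a number of a shift or a turn outside -1 to 1 is refused whole. A call with a gripper value outside its range is refused whole. The fingers move at their own pace and stop on an object; "squeeze" is the grip in N (left out, the last holds). Time passes only in rows, so rows that repeat a pose let the fingers close, or fill a call up. It gives the time, the measured TCP pose, the force and the opening at its end, in the units of the state.
- bot.read_state(): the state, without advancing time (a new reading comes with each control period).
- viewer.read_camera(name): name is "scene" or "top" or "wrist"; returns a dict with "pixels" (384x512x3 uint8, red, green, blue), "K" (3x3 intrinsics, pixels), "world_to_cam" (4x4, takes a point from world to camera coordinates); the wrist camera has in their place "mount" (4x4, takes a point from camera to tool coordinates, whose origin is the TCP and whose axes are the tool frame's). Camera axes: x right, y up, looking along -z (the intrinsics and any distortion apply to the point x, -y, -z); pixel columns grow to the right and rows downward; lengths in m; the calibration is good to about 2 mm. A picture is of the moment at which its call begins: read the wrist's pose just before it. There is no depth.
- bot.finish_job(): hands the job in, once; it reports no verdict.
The state is a dict: "time": time; "q": joint angles; "joint_vel": joint speeds; "joint_torque": joint torques, N m; "tool_pos": TCP position; "tcp_rot": TCP orientation; "wrist_force": force on the tool from outside, world axes, zero at the start; "torque": the same for the moment, N m; "width": opening from 0.0 (shut) to 1.0 (fully open).
Only numpy, scipy, OpenCV 4.12 (cv2) and the standard library are available. Lean on these libraries where they do the work, as an engineer would, in place of code of your own. Each camera call takes 0.05 s, during which the arm holds its last target.

TASK

Hang the empty steel cutlery caddy in the free place on the white rail stand, above the yellow label: tip its front up, get the slanted strip on its back over the rail's edge and let it drop until it is locked in behind the rail, hanging level and fully home. Leave the other things on the bench standing where they are, and let go of the caddy.

Things in the scene. Friction and masses are not known exactly. Their poses are not given: they have to be found in the camera images.
- stand: White open-frame rail stand fixed to the bench, 420 mm wide (y), 182 mm high: foot plate 5 mm thick, end posts, steel hanging channel along the top front of its back plate (z 137 to 182). Origin: on the bench below the middle of that plate's front face (x 0); z up, -x is its front, where caddies hang. Same section for y -210 to 210. Under the channel a rest rail (z 108 to 124) stands out to x -27 mm; a hung caddy's back leans on it.
- cleat_edge (a point): Top of the cleat's rolled edge at mid-width (stand frame x -21, y 0, z 172.5 mm). The cleat is an upright plate 3 mm thick, its edge rolled to a 5 mm round bead; it is the front wall of the hanging channel, whose floor is at z 140 and whose back is the back plate (x 0). Axes as the stand's.
- slot (a point): Middle of the channel's mouth (stand frame x -14.75, y 0, z 170 mm): a slot 7.5 mm wide (x -18.5 to -11) between the cleat's bead and the keeper lip, a round-nosed ledge 5 mm thick (z 167.5 to 172.5) on the back plate. Below the lip the channel widens back to that plate. Axes as the stand's.
- bay_label: Label holder with a blank yellow card, 92 mm wide, fixed on the stand's foot plate; it marks the free place, 95 mm left or right of the stand's middle (changes). Origin under its middle, 5 mm above the bench; axes parallel to the stand's.
- home (a point): Where the caddy's origin must come: above the label's middle, in the stand's frame x -74.5, z 97.5 mm, y +-95 mm; axes parallel to the stand's. There the hook's web rests on the cleat's bead, the strip reaches back under the keeper lip and the caddy's back leans on the rest rail. It can then be lifted straight up by only about 6 mm.
- hung_caddy: A like caddy, full of spoons, fixed in the other place on the stand (95 mm to the other side of its middle), hanging fully home. Origin under the middle of its bottom, 97.5 mm above the bench; spoons reach 130 mm above that. Axes as the stand's.
- caddy: The empty cutlery caddy to hang, loose on the bench: open steel box 95 mm deep (x), 150 wide (y), 75 high, walls 4 mm, 0.4 to 0.7 kg. Origin: centre of its underside; z up, +x is its back (outer face x 47.5). A plate 6 mm thick across its middle (along y) carries a black grip bar. A web 3 mm thick, underside at z 75, runs back from the rear wall's top to x 56.5 and carries the strip.
- grip (a point): Centre of the black grip bar (caddy frame 0, 0, 112 mm; axes as the caddy's). The bar is 12 mm thick (x), 138 mm long (y), 24 mm high, its top at z 124; below it between posts at y +-60 mm is a hand hole 20 mm high.
- strip_edge (a point): Middle of the strip's lower edge (caddy frame x 68.8, y 0, z 54 mm; axes as the caddy's). The strip, 3 mm thick, 130 wide (y), 26 long, slopes from (x 56, z 76.5) down and back at 30 degrees from vertical: with the caddy's front tipped up 30 degrees it points straight down and passes the slot; level, it cannot be lowered straight in.
- deep_pan: Loose open steel pan, 176 x 108 x 65 mm; bystander, origin under its centre.
- sauce_bottle: Loose white bottle with red cap, 58 mm diameter, 170 mm high; bystander, origin under its centre.
- spice_jar: Loose amber jar with steel lid, 68 mm diameter, 85 mm high; bystander, origin under its centre.
- pepper_mill: Loose dark wooden mill, 54 mm diameter, 165 mm high; bystander, origin under its centre.
- jug: Loose steel mug, 84 mm diameter, 100 mm high, with handle; bystander, origin under its centre.
- spoon: Loose steel serving spoon lying flat, 260 mm long (origin near its middle); bystander, origin under its centre.
- carton: Loose cardboard box, 110 x 80 x 70 mm; bystander, origin under its centre.
Mind the look-alikes: they are no part of the job. What is shaped like the caddy but red is not meant.

How it is judged:
At the end, for the whole second after the job is handed in: The caddy hangs at rest, its strip behind the cleat and under the keeper lip, fully down (its height within 3.5 mm of home), level within 3 degrees, square to the stand within 3 degrees, its middle within 20 mm of the yellow label's middle (z of caddy in the frame of stand between 0.094 and 0.101 m and x of strip_edge in the frame of stand between -0.012 and 0 m and y of caddy in the frame of bay_label between -0.02 and 0.02 m and angle between caddy's own z axis and vertical below 0.05 rad and angle between the x axis of caddy and the x axis of stand, either way round below 0.05 rad and linear speed of caddy below 0.02 m/s); the robot touches nothing.
It fails at once if a bystander is pushed more than 30 mm or knocked over (distance of any of deep_pan, sauce_bottle, spice_jar, pepper_mill, jug, spoon, carton from where it was at the start of the episode above 0.03 m or angle between any of deep_pan, sauce_bottle, spice_jar, pepper_mill, jug, spoon, carton's own z axis and vertical above 0.5 rad).
It also fails if it takes over 51 s, if anything falls off the work surface, if the arm or the gripper's body presses on something with over 40 N, if the wrist force passes 120 N, or if a joint passes its speed limit or range.

## Working session

There is one attempt and no reset: what is moved stays moved. The work goes in short steps, Python scripts to look and compute and a tool call to move; the robot and the scene stay as the last step left them, time stands still between calls to the robot, and variables do not carry over. Pictures are saved under pics/ and viewed, and the job is handed in when it is done.

Besides the shell and the picture viewer there is one more tool, called after "Emit:" in YAML: its name, and indented under it one key for each argument. move_arm: Moves the arm, as the interface text tells. Its arguments: {"type":"object","properties":{"series":{"type":"string"},"squeeze":{"type":"number"}},"required":["series"]}

```bash
mkdir -p pics; ls; python3 - <<'E'
from workcell import bot, viewer
import cv2,pickle
s=bot.read_state()
for k in s: print(k,s[k])
for n in ["scene","top","wrist"]:
    d=viewer.read_camera(n); cv2.imwrite(f"pics/{n}0.png",d["pixels"][:,:,::-1])
    pickle.dump(d,open(f"{n}0.pkl","wb"))
    print(n,{k:d[k] for k in d if k!="pixels"})
E
```

```text
pics
time 0.0
q [ 1.29311583e+00  2.64774717e-01  1.60537372e+00 -5.88834955e-06
  1.27369072e+00 -3.68921671e-02]
joint_vel [ 0.00050435 -0.00182007  0.00050571 -0.00099452 -0.0001093   0.00235056]
joint_torque [-6.92272461e-04 -5.15115952e+01 -3.67313004e+01 -1.88510585e-04
  1.31772197e-02 -1.58019509e-05]
tool_pos [0.16076023 0.65480947 0.22224766]
tcp_rot [ 2.47111917  1.93774228 -0.00284889]
wrist_force [-0.8089104   0.45930731 -0.17643807]
torque [-0.03176984 -0.01789323 -0.00669525]
width 1.0014462843538288
scene {'K': array([[364.9490113 ,   0.        , 250.64714356],
       [  0.        , 364.9490113 , 196.217433  ],
       [  0.        ,   0.        ,   1.        ]]), 'world_to_cam': array([[ 0.70012869,  0.71388082, -0.01392834, -0.27537432],
       [-0.61156671,  0.60962529,  0.50432447,  0.27221791],
       [ 0.36851863, -0.34457392,  0.8634019 , -1.34515679],
       [ 0.        ,  0.        ,  0.        ,  1.        ]])}
top {'K': array([[402.291625  ,   0.        , 257.19032689],
       [  0.        , 402.291625  , 191.49949247],
       [  0.        ,   0.        ,   1.        ]]), 'world_to_cam': array([[ 0.02415663, -0.99965834, -0.00998282, -0.06380025],
       [ 0.98646236,  0.02221523,  0.16247617, -0.45652641],
       [-0.16219889, -0.01377255,  0.98666197, -1.38384844],
       [ 0.        ,  0.        ,  0.        ,  1.        ]])}
wrist {'K': array([[309.09093351,   0.        , 255.65260427],
       [  0.        , 309.09093351, 189.02374232],
       [  0.        ,   0.        ,   1.        ]]), 'mount': array([[ 9.99999947e-01, -3.25967464e-04,  2.61196930e-05,
         2.14797127e-04],
       [-3.06175418e-04, -9.61345422e-01, -2.75345030e-01,
        -7.08593281e-02],
       [ 1.14863568e-04,  2.75345007e-01, -9.61345471e-01,
        -1.50427177e-01],
       [ 0.00000000e+00,  0.00000000e+00,  0.00000000e+00,
         1.00000000e+00]])}
```

View pics/scene0.png

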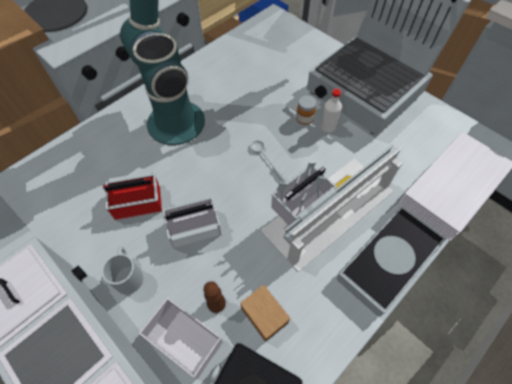

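View pics/top0.png

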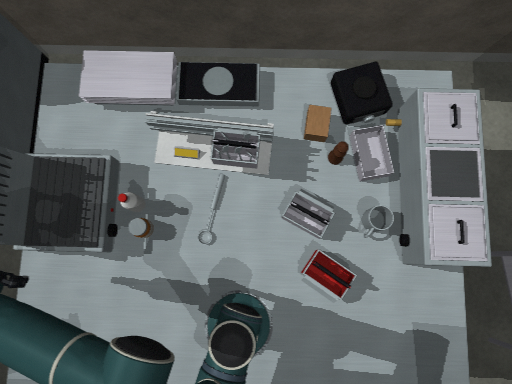

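View pics/wrist0.png

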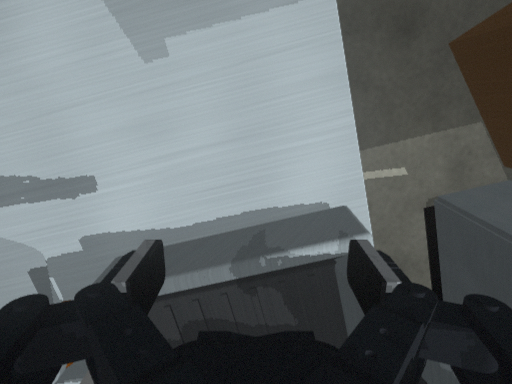

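```bash
cat > h.py <<'E'
import numpy as np,cv2,pickle
def load(n): return pickle.load(open(n,'rb'))
def proj(d,P):
    P=np.atleast_2d(P); c=P@d['world_to_cam'][:3,:3].T+d['world_to_cam'][:3,3]
    u=np.c_[c[:,0]/-c[:,2],-c[:,1]/-c[:,2]]
    return u@d['K'][:2,:2].T+d['K'][:2,2]
def unproj(d,uv,z):
    W=np.linalg.inv(d['world_to_cam']); x=(np.array(uv)-d['K'][:2,2])/d['K'][0,0]
    r=W[:3,:3]@np.array([x[0],-x[1],-1]); o=W[:3,3]; return o+r*(z-o[2])/r[2]
def crop(src,dst,x0,y0,x1,y1,f):
    im=cv2.imread(src)[y0:y1,x0:x1]; cv2.imwrite(dst,cv2.resize(im,None,fx=f,fy=f,interpolation=cv2.INTER_CUBIC))
E
python3 - <<'E'
from h import *
crop('pics/top0.png','pics/c1.png',270,180,370,255,8)
crop('pics/top0.png','pics/c2.png',140,100,280,180,5)
crop('pics/scene0.png','pics/c3.png',255,140,415,265,5)
crop('pics/scene0.png','pics/c4.png',150,185,230,245,8)
E
```

```text
(no output)
```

View pics/c1.png

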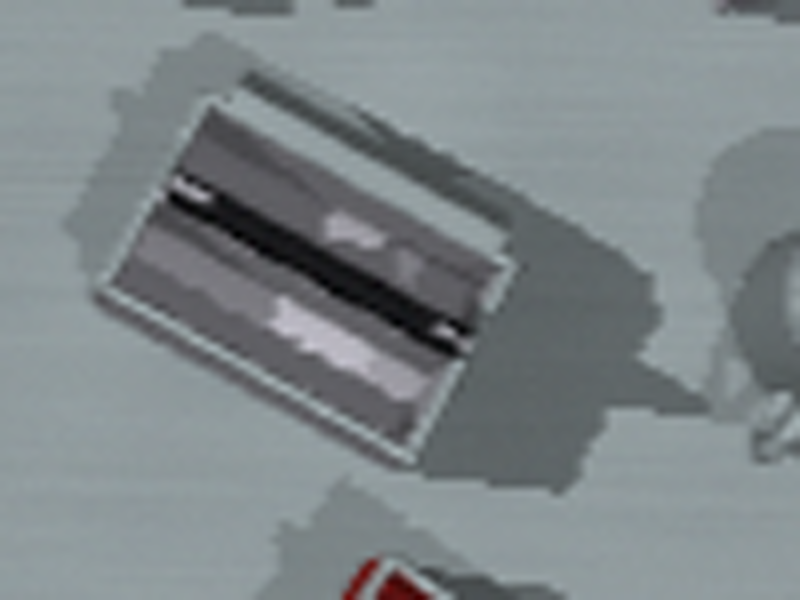

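View pics/c2.png

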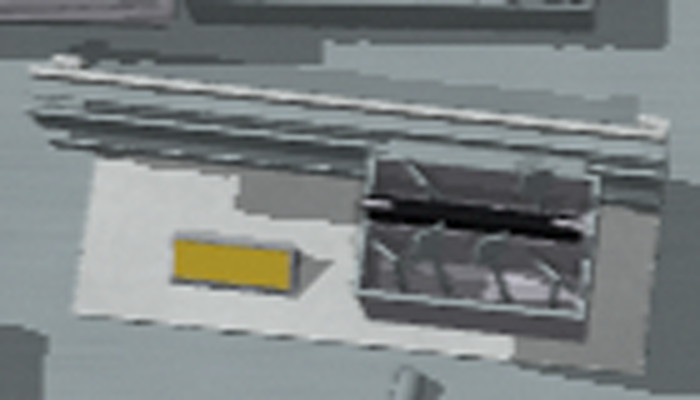

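View pics/c3.png

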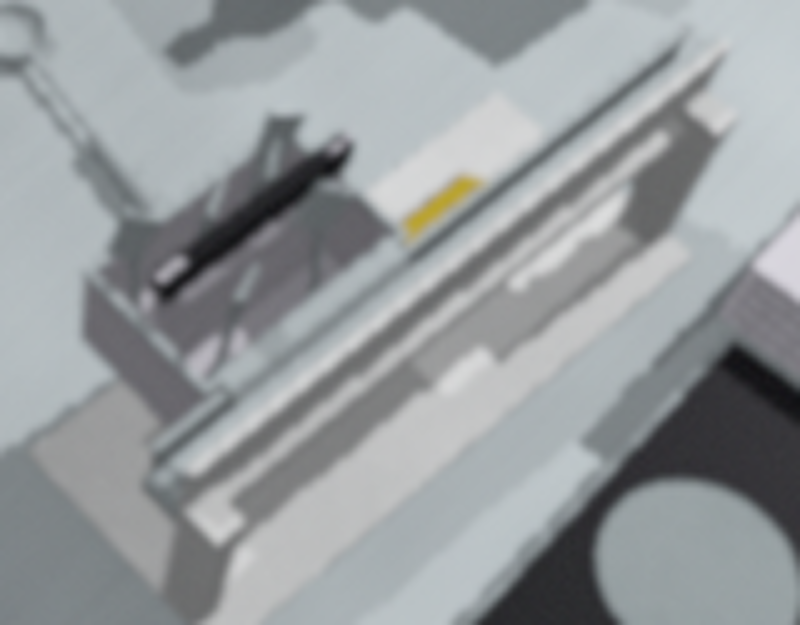

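View pics/c4.png

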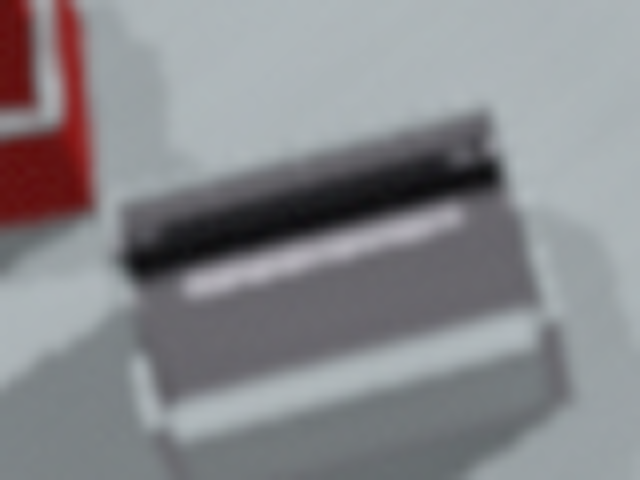

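```bash
cat > fit.py <<'E'
from h import *
from scipy.optimize import least_squares
t=load('top0.pkl'); s=load('scene0.pkl')
def fit(obs,x0,z0):
    def W(p,P): c,si=np.cos(p[2]),np.sin(p[2]); P=np.array(P); return np.array([p[0]+c*P[0]-si*P[1],p[1]+si*P[0]+c*P[1],P[2]+z0])
    def f(p): return np.concatenate([(proj(d,W(p,P))[0]-uv) for d,P,uv in obs])
    r=least_squares(f,x0); return r.x,r.fun.reshape(-1,2)
def c(x,y,ox,oy,k): return np.array([ox+(x+.5)/k-.5,oy+(y+.5)/k-.5])
if __name__=='__main__':
    print(proj(t,[0,0,0]),[unproj(t,(308,212),.08)])
    A=lambda x,y:c(x,y,270,180,8); B=lambda x,y:c(x,y,150,185,8)
    o=[(t,(-.0475,.075,.075),A(100,288)),(t,(-.0475,-.075,.075),A(410,460)),(t,(.0475,-.075,.075),A(515,262)),(t,(.0475,.075,.075),A(212,98)),
       (t,(0,.069,.124),A(172,188)),(t,(0,-.069,.124),A(470,343))]
    p,r=fit(o,[.45,-.15,0],0); print('caddy top',p,np.degrees(p[2])); print(r.round(2))
    o+=[(s,(.0475,-.075,.075),B(150,425)),(s,(.0475,.075,.075),B(552,315))]
    p,r=fit(o,[.45,-.15,0],0); print('caddy both',p); print(r.round(2))
    C=lambda x,y:c(x,y,140,100,5)
    o=[(t,(-.0475-.0745,-.02,.1725),C(358,296)),(t,(-.0475-.0745,-.17,.1725),C(583,316)),(t,(.0475-.0745,-.17,.1725),C(600,178)),
       (t,(-.0745,-.095+.069,.2215),C(366,203)),(t,(-.0745,-.095-.069,.2215),C(582,226)),
       (t,(0,.21,.182),C(32,70)),(t,(0,-.21,.182),C(665,130))]
    p,r=fit(o,[.6,.05,0],0); print('stand top',p,np.degrees(p[2])); print(r.round(2))
    print('label',unproj(t,C(233,265),.02))
E
python3 fit.py
```

```text
[[238.64327594 324.21399023]] [array([ 0.38427444, -0.22768163,  0.08      ])]
caddy top [ 0.37750676 -0.22849076 -0.48297848] -27.672628309429086
[[-0.06  0.11]
 [ 0.36  0.12]
 [ 0.19  0.32]
 [-0.86 -0.26]
 [ 0.17 -0.61]
 [ 0.18  0.31]]
caddy both [ 0.37713542 -0.22842043 -0.48401078]
[[-0.09  0.19]
 [ 0.31  0.25]
 [ 0.17  0.45]
 [-0.86 -0.17]
 [ 0.16 -0.52]
 [ 0.15  0.44]
 [-0.47  0.42]
 [ 0.81  0.07]]
stand top [ 0.66511005  0.10798724 -0.08456262] -4.845081506328523
[[-0.56 -0.71]
 [ 0.48  0.08]
 [ 0.24 -0.52]
 [-0.28 -0.39]
 [ 0.25 -0.49]
 [-0.48  0.55]
 [ 0.35  1.49]]
label [0.59830084 0.20887521 0.02      ]
```

```bash
cat > plan.py <<'E'
import sys,json,numpy as np
from scipy.spatial.transform import Rotation as R
F='cmd.json'
def load():
    d=json.load(open(F)); return np.array(d['p']),R.from_rotvec(d['r'])
def save(p,r): json.dump({'p':list(p),'r':list(r.as_rotvec())},open(F,'w'))
def pose(yaw,pitch): return R.from_euler('ZY',[yaw,pitch],degrees=True)*R.from_matrix(np.diag([1,-1,-1]))
def desc(p,r):
    q=r*R.from_matrix(np.diag([1,-1,-1])); e=q.as_euler('ZYX',degrees=True); return np.round(p,4),np.round(e,2)
def need(target,yaw,pitch):
    p,r=load(); sh=r.inv().apply(np.array(target)-p)/.1; tu=np.degrees((r.inv()*pose(yaw,pitch)).as_rotvec())/120
    return np.round(tu,3),np.round(sh,3)
def apply(row):
    p,r=load(); row=np.array(row[:6]); save(p+r.apply(row[3:]*.1),r*R.from_rotvec(np.radians(row[:3]*120)))
if __name__=='__main__':
    a=sys.argv[1]
    if a=='init': save(np.array([.161,.656,.224]),R.from_rotvec([2.47111917,1.93774228,0])); print(desc(*load()))
    v=[float(x) for x in sys.argv[2:]]
    if a=='a':  # apply done row(s) of 6
        for i in range(0,len(v),6): apply(v[i:i+6])
        from workcell import bot
        s=bot.read_state(); print('cmd',*desc(*load())); print('meas',*desc(s['tool_pos'],R.from_rotvec(s['tcp_rot'])),'F',np.round(s['wrist_force'],1),'M',np.round(s['torque'],2),'w',round(s['width'],3),'t',round(s['time'],2))
    if a=='n': print(*need(v[:3],v[3],v[4]))
E
python3 plan.py init; python3 plan.py n .643 .205 .33 -4.8 0
```

```text
(array([0.161, 0.656, 0.224]), array([ 7.62e+01,  5.00e-02, -6.00e-02]))
[ 0.001 -0.     0.675] [-3.231  5.758 -1.051]
```

Emit:
move_arm:
  series: "0 0 0.1 -0.3 0.5 -0.4 1;0 0 0.2 -0.6 1 -0.8 1;0 0 0.25 -0.6 1 -1 1;0 0 0.3 -0.6 1 -1 1;0 0 0.34 -0.6 1 -1 1;0 0 0.34 -0.6 1 -1 1;0 0 0.34 -0.6 1 -1 1;0 0 0.34 -0.6 1 -1 1"

```text
time: 0.95
tool_pos: [0.2434, 0.5732, 0.3227]
tcp_rot: [2.991, 0.958, -0.002]
wrist_force: [-0.7, 0.4, 0.0]
width: 0.999
```

```bash
python3 plan.py a 0 0 .34 -.6 1 -1;python3 plan.py n .643 .205 .33 -4.8 0
```

```text
cmd [0.2437 0.574  0.3242] [35.4  -0.   -0.08]
meas [0.2434 0.5732 0.3227] [35.54  0.07 -0.04] F [-0.7  0.4  0. ] M [-0.01  0.03  0.02] w 0.999 t 0.95
[ 0.001 -0.     0.335] [ 1.117  5.321 -0.051]
```

Emit:
move_arm:
  series: "0 0 0.07 0.2 0.5 0 1;0 0 0.14 0.4 1 0 1;0 0 0.21 0.6 1 0 1;0 0 0.28 0.6 1 0 1;0 0 0.334 0.6 1 0 1;0 0 0.334 0.6 1 0 1;0 0 0.334 0.6 1 0 1;0 0 0.334 0.6 1 0 1"

```text
time: 1.75
tool_pos: [0.3502, 0.5268, 0.3233]
tcp_rot: [3.139, -0.124, -0.0]
wrist_force: [-0.2, 0.1, -0.1]
width: 1.001
```

```bash
python3 plan.py a 0 0 .334 .6 1 0;python3 plan.py n .643 .205 .33 -4.8 0
```

```text
cmd [0.3506 0.5272 0.3243] [-4.68 -0.05 -0.06]
meas [0.3502 0.5268 0.3233] [-4.51  0.01 -0.02] F [-0.2  0.1 -0.1] M [ 0.02 -0.04  0.  ] w 1.001 t 1.75
[ 0.    -0.     0.001] [ 3.177  2.973 -0.051]
```

Emit:
move_arm:
  series: "0 0 0 0.25 0.25 0 1;0 0 0 0.5 0.5 0 1;0 0 0 0.75 0.75 0 1;0 0 0 1 1 0 1;0 0 0 1 1 0 1;0 0 0 1 1 0 1;0 0 0 1 1 0 1;0 0 0 1 1 0 1"

```text
time: 2.55
tool_pos: [0.4413, 0.4198, 0.3236]
tcp_rot: [-3.139, 0.125, 0.0]
wrist_force: [-0.0, 1.2, -0.2]
width: 1.003
```

Emit:
move_arm:
  series: "0 0 0 0.25 0.25 0 1;0 0 0 0.5 0.5 0 1;0 0 0 0.75 0.75 0 1;0 0 0 1 1 0 1;0 0 0 1 1 0 1;0 0 0 1 1 0 1;0 0 0 1 1 0 1;0 0 0 1 1 0 1"

```text
time: 3.35
tool_pos: [0.5328, 0.3123, 0.3236]
tcp_rot: [-3.139, 0.125, 0.0]
wrist_force: [-1.0, 0.5, -0.8]
width: 0.997
```

Emit:
move_arm:
  series: "0 0 0 0.25 0.25 0 1;0 0 0 0.5 0.5 0 1;0 0 0 0.75 0.75 0 1;0 0 0 1 1 0 1;0 0 0 1.0 0.97 0 1;0 0 0 1.0 0.97 0 1;0 0 0 1.0 0.97 0 1;0 0 0 1.0 0.97 0 1"

```text
time: 4.15
tool_pos: [0.6246, 0.2075, 0.3238]
tcp_rot: [-3.139, 0.125, 0.0]
wrist_force: [-0.8, 0.4, 0.6]
width: 0.998
```

```bash
python3 plan.py a 0 0 0 1 1 0 0 0 0 1 1 0 0 0 0 1 .97 0;cat > wr.py <<'E'
import sys
from h import *
from workcell import bot,viewer
from scipy.spatial.transform import Rotation as R
def shot(tag):
    s=bot.read_state(); d=viewer.read_camera('wrist')
    T=np.eye(4); T[:3,:3]=R.from_rotvec(s['tcp_rot']).as_matrix(); T[:3,3]=s['tool_pos']
    d['world_to_cam']=np.linalg.inv(T@d['mount']); pickle.dump(d,open(tag+'.pkl','wb')); cv2.imwrite(f'pics/{tag}.png',d['pixels'][:,:,::-1])
if __name__=='__main__': shot(sys.argv[1])
E
python3 wr.py w1
```

```text
cmd [0.6254 0.2068 0.3248] [-4.68 -0.05 -0.06]
meas [0.6246 0.2075 0.3238] [-4.57  0.    0.02] F [-0.8  0.4  0.6] M [ 0.    0.03 -0.02] w 0.998 t 4.15
```

View pics/w1.png

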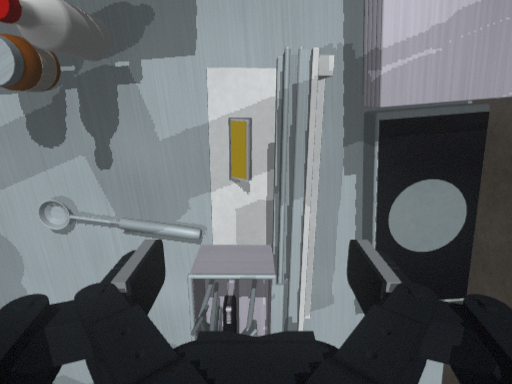

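```bash
python3 - <<'E'
from h import *
crop('pics/w1.png','pics/w1a.png',265,40,345,110,8)
crop('pics/w1.png','pics/w1b.png',265,180,345,250,8)
crop('pics/w1.png','pics/w1c.png',200,60,290,130,8)
E
```

```text
(no output)
```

View pics/w1a.png

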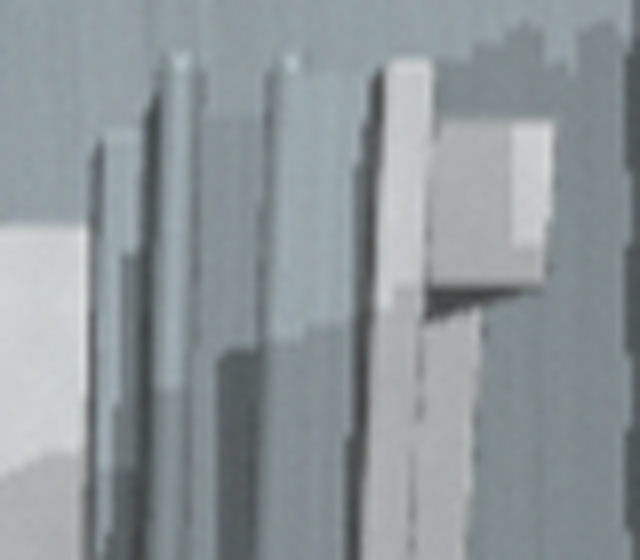

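View pics/w1b.png

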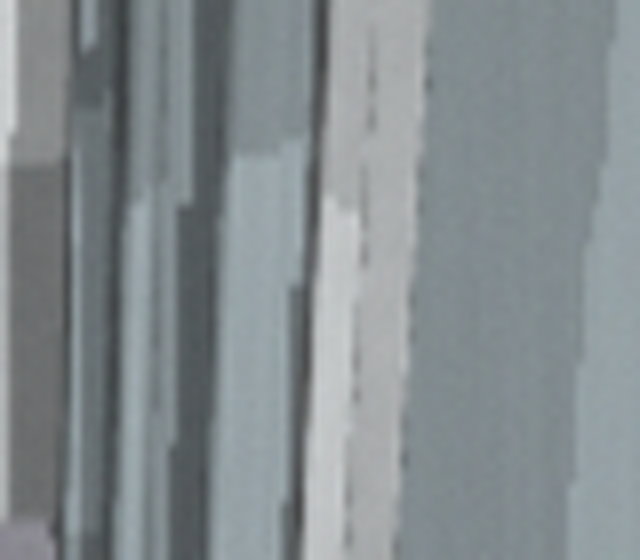

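View pics/w1c.png

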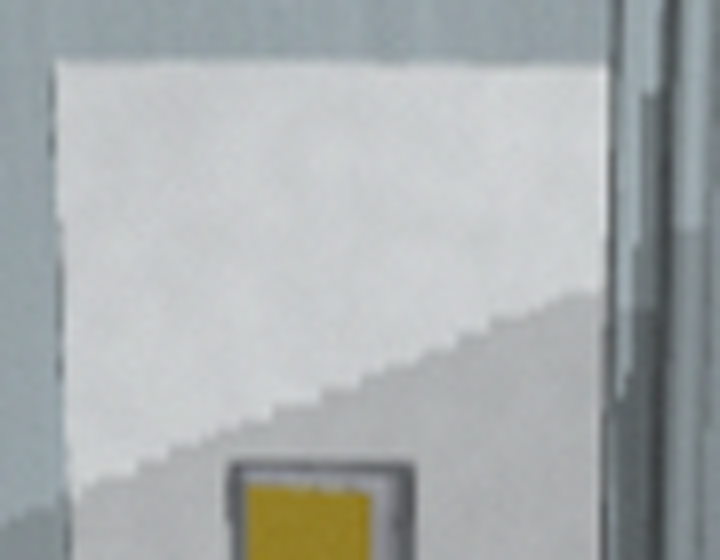

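```bash
cat > fst.py <<'E'
from fit import *
d=load('w1.pkl')
A=lambda x,y:c(x,y,265,40,8); B=lambda x,y:c(x,y,265,180,8)
L=[(A(158,300),-.0235,.170),(A(201,300),-.0185,.170),(A(265,300),-.011,.170),(A(377,300),0,.182),
   (B(118,300),-.0235,.170),(B(161,300),-.0185,.170),(B(214,300),-.011,.170),(B(311,300),0,.182)]
E=[(A(180,55),.21,.1725),(A(290,55),.21,.1725),(A(408,58),.21,.182)]
def res(p):
    cc,ss=np.cos(p[2]),np.sin(p[2]); r=[]
    for uv,x,z in L: q=unproj(d,uv,z)[:2]-p[:2]; r.append(cc*q[0]+ss*q[1]-x)
    for uv,y,z in E: q=unproj(d,uv,z)[:2]-p[:2]; r.append(-ss*q[0]+cc*q[1]-y)
    return np.array(r)*1000
r=least_squares(res,[.665,.108,-.084]); print(r.x,np.degrees(r.x[2])); print(r.fun.round(2))
p=r.x; cc,ss=np.cos(p[2]),np.sin(p[2])
q=lambda uv,z:(np.array([[cc,ss],[-ss,cc]])@(unproj(d,uv,z)[:2]-p[:2])).round(4)
print('label ends',q((240,118),.02),q((240,181),.02))
print('foot corners',q(c(58,62,200,60,8),.005))
print('hung RL', q((274,279),.1725), 'FL',q((191,278),.1725))
P=lambda x,y:p[:2]+np.array([cc*x-ss*y,ss*x+cc*y])
print('home',P(-.0745,.095))
E
python3 fst.py
```

```text
[ 0.66401195  0.11020854 -0.09066859] -5.194927367368392
[ 0.04  0.02 -0.06 -0.11 -0.12  0.53 -0.01 -0.29  0.45  0.59 -1.04]
label ends [-0.0721  0.1391] [-0.0724  0.0457]
foot corners [-0.1198  0.2079]
hung RL [-0.0273 -0.0264] FL [-0.1193 -0.0262]
home [0.59841968 0.21156388]
```

```bash
python3 plan.py n .377 -.2285 .24 -27.7 0
```

```text
[ 0.    -0.001  0.192] [-2.121  4.54   0.851]
```

Emit:
move_arm:
  series: "0 0 0 -0.15 0.25 0 1;0 0 0 -0.3 0.5 0 1;0 0 0 -0.45 0.75 0 1;0 0 0 -0.6 1 0 1;0 0 0.05 -0.7 1 0 1;0 0 0.1 -0.7 1 0 1;0 0 0.15 -0.7 1 0 1;0 0 0.192 -0.7 1 0 1"

```text
time: 5.0
tool_pos: [0.547, 0.1128, 0.324]
tcp_rot: [-3.049, 0.757, -0.001]
wrist_force: [-0.2, 0.4, 0.2]
width: 1.0
```

```bash
python3 plan.py a 0 0 .192 -.7 1 0; python3 plan.py n .377 -.2285 .24 -27.7 0
```

```text
cmd [0.5474 0.1128 0.3249] [-27.72  -0.07  -0.03]
meas [0.547  0.1128 0.324 ] [-27.89  -0.04   0.03] F [-0.2  0.4  0.2] M [-0.    0.03 -0.01] w 1.0 t 5.0
[ 0.    -0.001 -0.   ] [0.078 3.814 0.851]
```

Emit:
move_arm:
  series: "0 0 0 0 0.2 0 1;0 0 0 0 0.5 0 1;0 0 0 0 0.85 0 1;0 0 0 0 1 0 1;0 0 0 0 1 0 1;0 0 0 0 1 0 1;0 0 0 0 1 0 1;0 0 0 0 1 0 1"

```text
time: 5.8
tool_pos: [0.5013, 0.0245, 0.3235]
tcp_rot: [-3.05, 0.75, 0.0]
wrist_force: [-0.4, -0.9, -0.9]
width: 1.003
```

Emit:
move_arm:
  series: "0 0 0 0 0.4 0 1;0 0 0 0 0.8 0 1;0 0 0 0 1 0 1;0 0 0 0 1 0 1;0 0 0 0 1 0 1;0 0 0 0 1 0 1;0 0 0 0 1 0 1;0 0 0 0 1 0 1"

```text
time: 6.6
tool_pos: [0.4548, -0.0641, 0.3234]
tcp_rot: [-3.051, 0.75, 0.0]
wrist_force: [-0.5, -0.2, -0.1]
width: 1.001
```

Emit:
move_arm:
  series: "0 0 0 0 0.4 0.2 1;0 0 0 0 0.8 0.4 1;0 0 0 0 1 0.5 1;0 0 0 0 1 0.5 1;0 0 0 0 1 0.5 1;0 0 0 0 1 0.5 1;0 0 0 0 1 0.5 1;0 0 0 0 1 0.5 1"

```text
time: 7.4
tool_pos: [0.4087, -0.1528, 0.2743]
tcp_rot: [3.051, -0.75, 0.002]
wrist_force: [0.3, 0.0, -0.2]
width: 1.0
```

```bash
python3 plan.py a 0 0 0 0 1 0 0 0 0 0 1 0 0 0 0 0 1 .5; python3 plan.py n .377 -.2285 .24 -27.7 0; python3 wr.py w2
```

```text
cmd [ 0.4079 -0.1528  0.275 ] [-27.72  -0.07  -0.03]
meas [ 0.4087 -0.1528  0.2743] [-2.763e+01 -7.000e-02  1.000e-02] F [ 0.3  0.  -0.2] M [-0.03 -0.02  0.04] w 1.0 t 7.4
[ 0.    -0.001 -0.   ] [0.078 0.814 0.351]
```

View pics/w2.png

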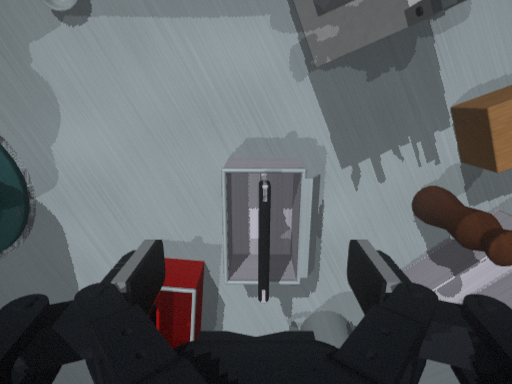

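```bash
python3 - <<'E'
from h import *
crop('pics/w2.png','pics/w2a.png',215,155,325,305,5)
E
```

```text
(no output)
```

View pics/w2a.png

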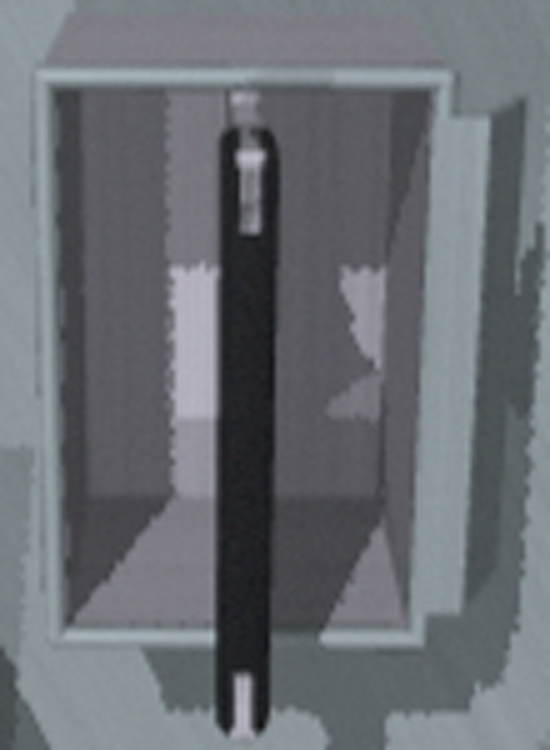

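```bash
python3 - <<'E'
from fit import *
d=load('w2.pkl'); A=lambda x,y:c(x,y,215,155,5)
o=[(d,(-.0475,.075,.075),A(37,70)),(d,(-.0475,-.075,.075),A(52,646)),(d,(.0475,-.075,.075),A(426,646)),(d,(.0475,.075,.075),A(453,70)),
(d,(0,.069,.124),A(248,130)),(d,(0,-.069,.124),A(242,738))]
p,r=fit(o,[.377,-.228,-.48],0); print(p,np.degrees(p[2])); print(r.round(2))
E
python3 plan.py n .377 -.2285 .115 -28 0
```

```text
[ 0.37852539 -0.22757798 -0.48424102] -27.744966952399633
[[ 0.24 -0.64]
 [ 0.45 -1.77]
 [-0.64 -1.64]
 [-0.69 -0.46]
 [ 0.31  3.55]
 [ 0.27 -0.26]]
[ 0.    -0.001  0.002] [0.076 0.813 1.601]
```

```bash
python3 plan.py n .3785 -.2276 .116 -27.74 0
```

```text
[ 0.    -0.001  0.   ] [0.085 0.798 1.591]
```

Emit:
move_arm:
  series: "0 0 0 0.03 0.35 0.2 1;0 0 0 0.06 0.7 0.4 1;0 0 0 0.08 0.797 0.7 1;0 0 0 0.085 0.797 1 1;0 0 0 0.085 0.797 1 1;0 0 0 0.085 0.797 1 1;0 0 0 0.085 0.797 1 1;0 0 0 0.085 0.797 1 1"

```text
time: 8.25
tool_pos: [0.3799, -0.2284, 0.1757]
tcp_rot: [3.049, -0.751, 0.005]
wrist_force: [-0.1, -0.1, 0.9]
width: 0.998
```

```bash
python3 plan.py a 0 0 0 0.085 .797 1 ; python3 plan.py n .3785 -.2276 .116 -27.74 0
```

```text
cmd [ 0.3785 -0.2274  0.1751] [-27.72  -0.07  -0.03]
meas [ 0.3799 -0.2284  0.1757] [-2.767e+01 -2.100e-01 -2.000e-02] F [-0.1 -0.1  0.9] M [-0.01  0.   -0.  ] w 0.998 t 8.25
[ 0.    -0.001  0.   ] [0.    0.001 0.591]
```

Emit:
move_arm:
  series: "0 0 0 -0.01 0 0.25 1;0 0 0 -0.01 0 0.5 1;0 0 0 -0.01 0 0.6 1;0 0 0 -0.01 0 0.6 1;0 0 0 -0.01 0 0.6 -1;0 0 0 -0.01 0 0.6 -1;0 0 0 -0.01 0 0.6 -1;0 0 0 -0.01 0 0.6 -1"
  squeeze: 80

```text
time: 9.05
tool_pos: [0.3781, -0.2278, 0.1144]
tcp_rot: [3.05, -0.752, 0.002]
wrist_force: [-0.3, -0.3, 0.7]
width: 0.326
```

Emit:
move_arm:
  series: "0 0 0 -0.01 0 0 -1;0 0 0 -0.01 0 0 -1;0 0 0 -0.01 0 0 -1;0 0 0 -0.01 0 0 -1;0 0 0 -0.01 0 -0.15 -1;0 0 0 -0.01 0 -0.3 -1;0 0 0 -0.01 0 -0.5 -1;0 0 0 -0.01 0 -0.7 -1"

```text
time: 9.85
tool_pos: [0.3738, -0.2251, 0.1812]
tcp_rot: [-3.048, 0.752, 0.012]
wrist_force: [-0.3, -0.0, -6.2]
width: 0.09
```

```bash
python3 plan.py a 0 0 0 -0.01 0 .6 0 0 0 -.01 0 -.7; python3 wr.py w3
```

```text
cmd [ 0.3767 -0.2265  0.1851] [-27.72  -0.07  -0.03]
meas [ 0.3738 -0.2251  0.1812] [-27.71   0.46   0.04] F [-0.3 -0.  -6.2] M [ 0.04 -0.    0.04] w 0.09 t 9.85
```

View pics/w3.png

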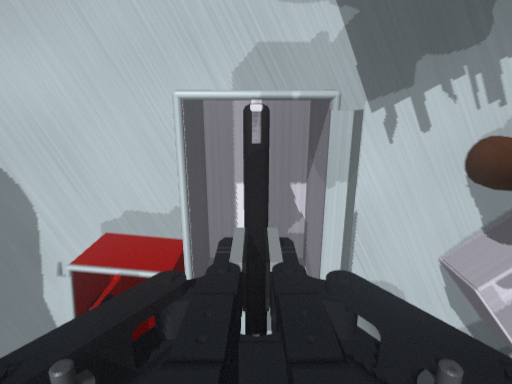

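```bash
python3 - <<'E'
from h import *
crop('pics/w3.png','pics/w3a.png',165,80,375,240,3.8)
d=load('w3.pkl'); M=np.linalg.inv(d['mount'])
for P in [(-.0475,.075,.075),(.0475,.075,.075),(0,.069,.124),(.0565,.065,.078),(.0703,.065,.0548),(.0688,0,.054),(.0565,0,.078),(.0475,0,.075)]:
    t=np.array([P[0],-P[1],.1144-P[2],1]); q=M@t; print(P,(q[0]/-q[2]*d['K'][0,0]+d['K'][0,2]).round(1),(-q[1]/-q[2]*d['K'][0,0]+d['K'][1,2]).round(1))
E
python3 plan.py n 0.5 0 .3 -5.2 30
```

```text
(-0.0475, 0.075, 0.075) 176.2 91.4
(0.0475, 0.075, 0.075) 338.4 91.4
(0, 0.069, 0.124) 257.7 102.7
(0.0565, 0.065, 0.078) 353.8 109.2
(0.0703, 0.065, 0.0548) 364.1 108.2
(0.0688, 0, 0.054) 352.8 201.7
(0.0565, 0, 0.078) 344.9 213.5
(0.0475, 0, 0.075) 329.9 211.9
[-0.049 -0.247 -0.183] [ 0.039 -2.578 -1.15 ]
```

View pics/w3a.png

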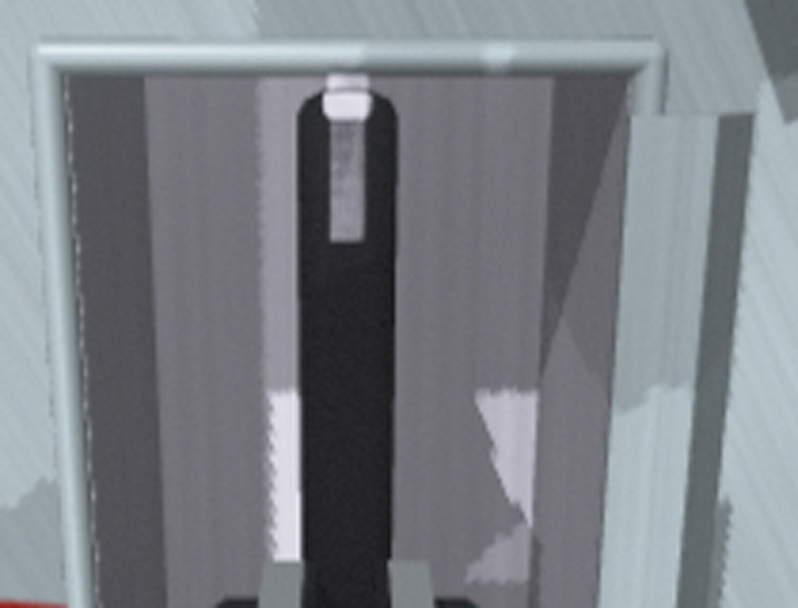

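```bash
cat > ins.py <<'E'
from plan import *
S=np.array([.6640,.1102]); yaw=-5.19; BE=np.array([-.021,.170])
def ry(th,v): c,s=np.cos(np.radians(th)),np.sin(np.radians(th)); return np.array([c*v[0]+s*v[1],-s*v[0]+c*v[1]])
H=.1144
def tcp(th,b,y=.095,H=H):
    """caddy tilted th, with bead centre at caddy (bx,bz) mm; returns world TCP"""
    xz=BE+ry(th,np.array([0,H])-np.array(b)/1000)
    c,s=np.cos(np.radians(yaw)),np.sin(np.radians(yaw))
    return np.array([S[0]+c*xz[0]-s*y,S[1]+s*xz[0]+c*y,xz[1]])
def clear(th,b):
    # strip & lip/bead/web clearance mm
    b=np.array(b); lip=b+ry(-th,np.array([12.5,0]))
    n=np.array([-.866,-.5]); o=np.array([56,76.5]); u=np.array([.5,-.866])
    edge=BE*1000+ry(th,np.array([69,54])-b)
    def seg(q,a,e): 
        t=np.clip((q-a)@(e-a)/((e-a)@(e-a)),0,1); return np.linalg.norm(q-a-t*(e-a))
    e=o+u*26
    low=BE*1000+ry(th,np.array([47.5,0])-b)
    rails=[BE*1000+ry(th,np.array([47.5,z])-b) for z in range(0,76,5)]
    rr=min((-27-p[0]) for p in rails if p[1]<126 ) if any(p[1]<126 for p in rails) else 99
    return dict(bead=round(seg(b,o,e)-4,2),lip=round(seg(lip,o,e)-4,2),web=round(75-b[1]-2.5,2),wall=round(b[0]-50,2),edge=edge.round(1),rest=round(rr,1))
if __name__=='__main__':
    # strip dir vertical at 30: raise by h -> bead lower in caddy
    for h in (25,10,0):
        b=np.array([51.4,72.0])+ry(-30,np.array([0,-h])); print('h',h,b.round(1),tcp(30,b).round(4),clear(30,b))
    for th,b in [(30,(51.4,72)),(25,(51.8,72)),(20,(52.2,72)),(15,(52.6,72)),(10,(52.9,72)),(5,(53.2,71.9)),(3,(53.3,71.8)),(0,(53.5,72))]:
        print(th,b,tcp(th,b).round(4),clear(th,b))
E
python3 ins.py
```

```text
h 25 [63.9 50.3] [0.6285 0.2088 0.2574] {'bead': np.float64(2.26), 'lip': np.float64(2.29), 'web': np.float64(22.15), 'wall': np.float64(13.9), 'edge': array([-14.8, 170.6]), 'rest': 99}
h 10 [56.4 63.3] [0.6285 0.2088 0.2424] {'bead': np.float64(2.23), 'lip': np.float64(2.27), 'web': np.float64(9.16), 'wall': np.float64(6.4), 'edge': array([-14.8, 155.6]), 'rest': np.float64(30.9)}
h 0 [51.4 72. ] [0.6285 0.2088 0.2324] {'bead': np.float64(2.23), 'lip': np.float64(2.27), 'web': np.float64(0.5), 'wall': np.float64(1.4), 'edge': array([-14.8, 145.6]), 'rest': np.float64(25.9)}
30 (51.4, 72) [0.6285 0.2088 0.2324] {'bead': np.float64(2.23), 'lip': np.float64(2.27), 'web': np.float64(0.5), 'wall': np.float64(1.4), 'edge': array([-14.8, 145.6]), 'rest': np.float64(25.9)}
25 (51.8, 72) [0.6228 0.2093 0.2303] {'bead': np.float64(1.89), 'lip': np.float64(2.57), 'web': np.float64(0.5), 'wall': np.float64(1.8), 'edge': array([-13. , 146.4]), 'rest': np.float64(19.9)}
20 (52.2, 72) [0.6173 0.2098 0.2277] {'bead': np.float64(1.54), 'lip': np.float64(2.77), 'web': np.float64(0.5), 'wall': np.flo
[... 338 characters left out ...]
loat64(2.81), 'web': np.float64(0.5), 'wall': np.float64(2.9), 'edge': array([ -8.3, 149.5]), 'rest': np.float64(7.5)}
5 (53.2, 71.9) [0.6026 0.2112 0.217 ] {'bead': np.float64(0.72), 'lip': np.float64(2.6), 'web': np.float64(0.6), 'wall': np.float64(3.2), 'edge': array([ -6.8, 150.8]), 'rest': np.float64(3.8)}
3 (53.3, 71.8) [0.6009 0.2113 0.2153] {'bead': np.float64(0.69), 'lip': np.float64(2.45), 'web': np.float64(0.7), 'wall': np.float64(3.3), 'edge': array([ -6.3, 151.4]), 'rest': np.float64(2.2)}
0 (53.5, 72) [0.5984 0.2115 0.2124] {'bead': np.float64(0.42), 'lip': np.float64(2.41), 'web': np.float64(0.5), 'wall': np.float64(3.5), 'edge': array([ -5.5, 152. ]), 'rest': np.float64(0.0)}
```

Emit:
move_arm:
  series: "0 0 0 0 0 -0.3 -1;0 0 0 0 -0.1 -0.6 -1;0 0 0 0.02 -0.25 -0.9 -1;0 0 0 0.04 -0.4 -1 -1;0 0 0 0.04 -0.6 -1 -1;0 0 0 0.04 -0.8 -1 -1;0 0 0 0.04 -0.95 -1 -1;0 0 0 0.04 -1 -1 -1"

```text
time: 10.7
tool_pos: [0.4254, -0.1384, 0.2807]
tcp_rot: [-3.049, 0.75, 0.009]
wrist_force: [-0.1, -0.5, -7.5]
width: 0.086
```

Emit:
move_arm:
  series: "0 0 0 0 -0.1 -0.2 -1;0 0 0 0 -0.25 -0.4 -1;0 0 0 0.02 -0.4 -0.6 -1;0 0 0 0.04 -0.55 -0.8 -1;0 0 0 0.04 -0.7 -1 -1;0 0 0 0.04 -0.85 -1 -1;0 0 0 0.04 -0.95 -1 -1;0 0 0 0.04 -1 -1 -1"

```text
time: 11.5
tool_pos: [0.4761, -0.0532, 0.3816]
tcp_rot: [3.05, -0.752, -0.006]
wrist_force: [-0.2, -0.3, -6.0]
width: 0.088
```

```bash
python3 plan.py a 0 0 0 0.04 -1 -1 0 0 0 0.04 -1 -1;python3 plan.py n .6285 .2088 .385 -5.19 30
```

```text
cmd [ 0.4766 -0.053   0.385 ] [-27.72  -0.07  -0.03]
meas [ 0.4761 -0.0532  0.3816] [-27.69   0.21  -0.08] F [-0.2 -0.3 -6. ] M [0.02 0.03 0.04] w 0.088 t 11.5
[-0.049 -0.247 -0.183] [ 1.270e-01 -3.023e+00 -2.000e-03]
```

Emit:
move_arm:
  series: "0 0 -0.02 0 -0.12 0 -1;0 0 -0.045 0 -0.25 0 -1;0 0 -0.07 0.02 -0.4 0 -1;0 0 -0.095 0.04 -0.55 0 -1;0 0 -0.12 0.04 -0.7 0 -1;0 0 -0.145 0.04 -0.85 0 -1;0 0 -0.17 0.04 -0.95 0 -1;0 0 -0.188 0.04 -1 0 -1"

```text
time: 12.3
tool_pos: [0.5274, 0.0346, 0.3834]
tcp_rot: [-3.138, 0.133, 0.0]
wrist_force: [-0.2, -0.0, -6.2]
width: 0.086
```

```bash
python3 plan.py a 0 0 -.188 0.04 -1 0;python3 plan.py n .6285 .2088 .385 -5.19 30
```

```text
cmd [0.5267 0.0337 0.3849] [-5.16 -0.05 -0.06]
meas [0.5274 0.0346 0.3834] [-4.86  0.01  0.02] F [-0.2 -0.  -6.2] M [-0.01 -0.01  0.03] w 0.086 t 12.3
[ 0.001 -0.25   0.   ] [ 0.857 -1.835 -0.002]
```

Emit:
move_arm:
  series: "0 -0.01 0 0.05 -0.12 0 -1;0 -0.03 0 0.12 -0.25 0 -1;0 -0.05 0 0.2 -0.4 0 -1;0 -0.07 0 0.25 -0.55 0 -1;0 -0.09 0 0.3 -0.7 0 -1;0 -0.11 0 0.35 -0.85 0 -1;0 -0.125 0 0.4 -0.95 0 -1;0 -0.13 0 0.43 -1 0 -1"

```text
time: 13.1
tool_pos: [0.5802, 0.1301, 0.3824]
tcp_rot: [-3.097, 0.139, 0.426]
wrist_force: [-0.5, 0.6, -6.8]
width: 0.087
```

```bash
python3 plan.py a 0 -.13 0 .43 -1 0;python3 plan.py n .6285 .2088 .385 -5.19 30;python3 plan.py n .6285 .2088 .320 -5.19 30
```

```text
cmd [0.5785 0.1294 0.3849] [-5.17 15.55 -0.06]
meas [0.5802 0.1301 0.3824] [-5.140e+00  1.566e+01 -1.000e-02] F [-0.5  0.6 -6.8] M [-0.02 -0.54 -0.05] w 0.087 t 13.1
[ 0.001 -0.12   0.   ] [ 0.41  -0.835 -0.116]
[ 0.001 -0.12   0.   ] [ 0.585 -0.836  0.51 ]
```

Emit:
move_arm:
  series: "0 -0.02 0 0.1 -0.2 0 -1;0 -0.04 0 0.2 -0.4 0 -1;0 -0.06 0 0.3 -0.6 0 -1;0 -0.08 0 0.4 -0.75 0 -1;0 -0.1 0 0.45 -0.836 0.1 -1;0 -0.12 0 0.5 -0.836 0.25 -1;0 -0.12 0 0.56 -0.836 0.42 -1;0 -0.12 0 0.585 -0.836 0.51 -1"

```text
time: 13.9
tool_pos: [0.6291, 0.2078, 0.3154]
tcp_rot: [-3.01, 0.137, 0.808]
wrist_force: [-0.5, 0.4, -7.2]
width: 0.088
```

```bash
python3 plan.py a 0 -.12 0 .585 -.836 .51;python3 plan.py n .6285 .2088 .27 -5.19 30; python3 wr.py w4; python3 - <<'E'
from workcell import viewer
import cv2
from h import *
d=viewer.read_camera('scene'); cv2.imwrite('pics/s4.png',d['pixels'][:,:,::-1]); pickle.dump(d,open('s4.pkl','wb'))
crop('pics/s4.png','pics/s4a.png',255,120,415,265,5)
E
python3 plan.py a
```

```text
cmd [0.6285 0.2088 0.32  ] [-5.19 29.95 -0.06]
meas [0.6291 0.2078 0.3154] [-5.25 30.03 -0.11] F [-0.5  0.4 -7.2] M [-0.09 -1.01  0.  ] w 0.088 t 13.9
[ 0.001 -0.     0.   ] [ 0.249 -0.     0.433]
cmd [0.6285 0.2088 0.32  ] [-5.19 29.95 -0.06]
meas [0.628  0.2078 0.3165] [-5.23 30.13 -0.09] F [-0.1  0.7 -6.4] M [-0.08 -0.92  0.03] w 0.087 t 14.0
```

View pics/w4.png

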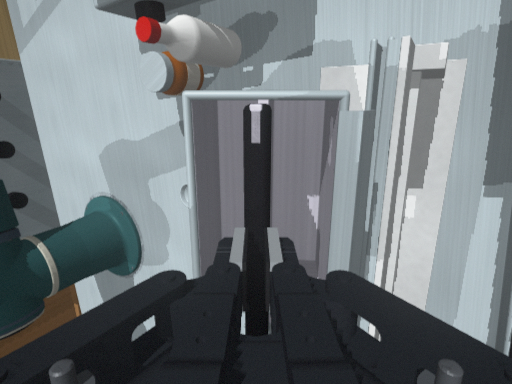

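View pics/s4a.png

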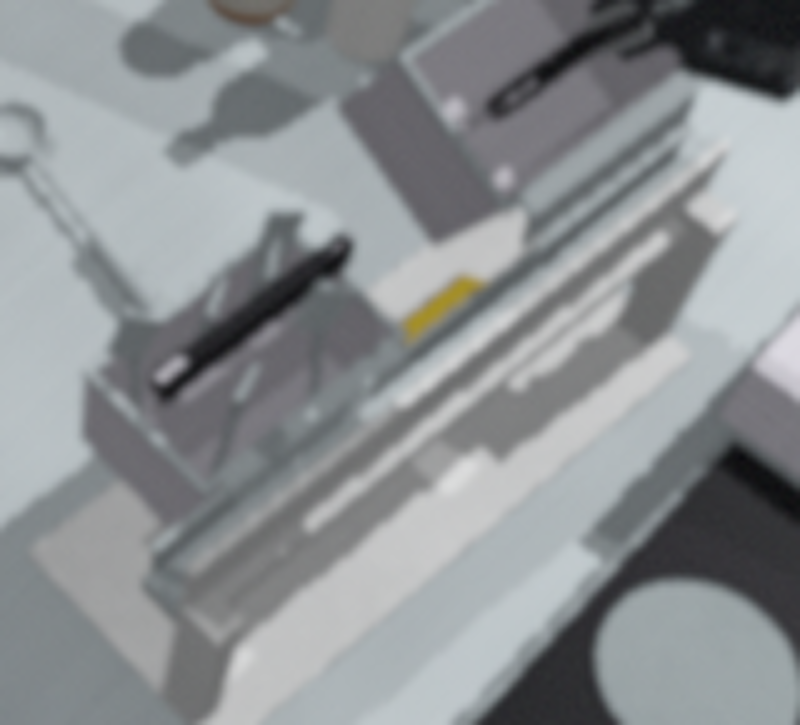

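```bash
python3 - <<'E'
from h import *
crop('pics/w4.png','pics/w4a.png',170,30,440,240,2.9)
E
```

```text
(no output)
```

View pics/w4a.png

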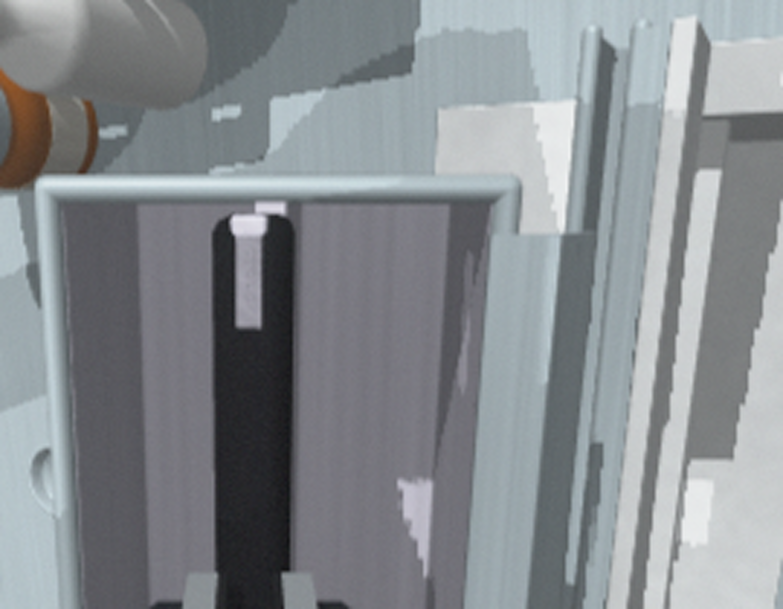

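```bash
cat > fc.py <<'E'
from h import *
from scipy.optimize import least_squares
# fit caddy in tool: params x0(mm),y0,z0 of bar centre in tool, pitch deg, scaled
def fitc(d,pts,zfree=True):
    M=np.linalg.inv(d['mount'])
    def f(p):
        r=[]; a=np.radians(p[3]); 
        for P,uv in pts:
            v=np.array([P[0],-P[1],.112-P[2]]); # tool axes about bar centre
            v=np.array([np.cos(a)*v[0]+np.sin(a)*v[2],v[1],-np.sin(a)*v[0]+np.cos(a)*v[2]])
            q=M@np.array([v[0]+p[0]/1e3,v[1]+p[1]/1e3,v[2]+p[2]/1e3,1])
            r+=[q[0]/-q[2]*d['K'][0,0]+d['K'][0,2]-uv[0],-q[1]/-q[2]*d['K'][0,0]+d['K'][1,2]-uv[1]]
        return np.array(r)
    r=least_squares(f,[0,0,2.4,0]); return r.x,r.fun.reshape(-1,2)
N=[(-.0475,.075,.075),(.0475,.075,.075),(0,.069,.124),(.0565,.065,.078),(.0703,.065,.0548)]
if __name__=='__main__':
    g=lambda ox,oy,k,l:[(ox+(x+.5)/k-.5,oy+(y+.5)/k-.5) for x,y in l]
    for n,l in [('w3',g(165,80,3.8,[(37,42),(663,42),(348,90),(716,115),(752,113)])),('w4',g(170,30,2.9,[(37,177),(520,177),(253,214),(556,235),(593,233)]))]:
        p,r=fitc(load(n+'.pkl'),list(zip(N,l))); print(n,p.round(2)); print(r.round(1).tolist())
E
python3 fc.py
```

```text
w3 [-0.59  0.1   0.72 -0.24]
[[-0.2, 0.8], [-1.3, 0.9], [0.3, -0.3], [0.3, -0.4], [1.0, -0.9]]
w4 [ 0.73 -0.11  0.16  4.04]
[[-0.2, 1.1], [-2.4, 0.9], [0.4, -0.2], [1.1, -0.7], [1.1, -1.1]]
```

```bash
cat > ins2.py <<'E'
from ins import *
def ttcp(th,b,slack,x0=.7,z0=2.4,y=.095,dx=0.):
    """world TCP & tool tilt for caddy tilt th with bead at caddy b(mm); slack deg; dx stand-x nudge mm"""
    xz=BE+ry(th,np.array([0,.112])-np.array(b)/1000)   # bar centre
    tt=th+slack
    xz=xz-ry(tt,np.array([x0,-z0])/1000)+np.array([dx/1000,0])
    c,s=np.cos(np.radians(yaw)),np.sin(np.radians(yaw))
    return np.array([S[0]+c*xz[0]-s*y,S[1]+s*xz[0]+c*y,xz[1]]),tt
def bh(h): return np.array([51.4,72.0])+ry(-30,np.array([0,-h]))
def go(th,b,slack,corr=(0,0,0),**k):
    p,tt=ttcp(th,b,slack,**k); print('want',p.round(4),round(tt,1),'num',*need(p+np.array(corr),yaw,tt))
E
python3 -c "
from ins2 import *
go(30,bh(36),4.3,(0.0005,.001,.0035))"
```

```text
want [0.628  0.2089 0.2687] 34.3 num [ 0.001 -0.036 -0.   ] [ 0.238 -0.011  0.414]
```

Emit:
move_arm:
  series: "0 -0.01 0 0 0 0 -1;0 -0.02 0 0 0 0 -1;0 -0.036 0 0.03 0 0.05 -1;0 -0.036 0 0.08 0 0.13 -1;0 -0.036 0 0.14 -0.01 0.24 -1;0 -0.036 0 0.2 -0.01 0.35 -1;0 -0.036 0 0.238 -0.01 0.414 -1;0 -0.036 0 0.238 -0.01 0.414 -1"
  squeeze: 120

```text
time: 14.8
tool_pos: [0.6277, 0.2091, 0.2686]
tcp_rot: [-2.973, 0.134, 0.924]
wrist_force: [-0.6, -0.0, -6.1]
width: 0.059
```

```bash
python3 plan.py a 0 -.036 0 .238 -.01 .414; python3 wr.py w5; python3 -c "
from h import *
crop('pics/w5.png','pics/w5a.png',170,20,440,240,2.9)
crop('pics/w5.png','pics/w5b.png',335,20,415,120,8) if 0 else crop('pics/w5.png','pics/w5b.png',330,40,420,110,8)"
```

```text
cmd [0.6286 0.2098 0.2722] [-5.19 34.27 -0.07]
meas [0.6277 0.2091 0.2686] [-5.2  34.52 -0.09] F [-0.6 -0.  -6.1] M [-0.08 -1.06  0.05] w 0.059 t 14.8
```

View pics/w5a.png

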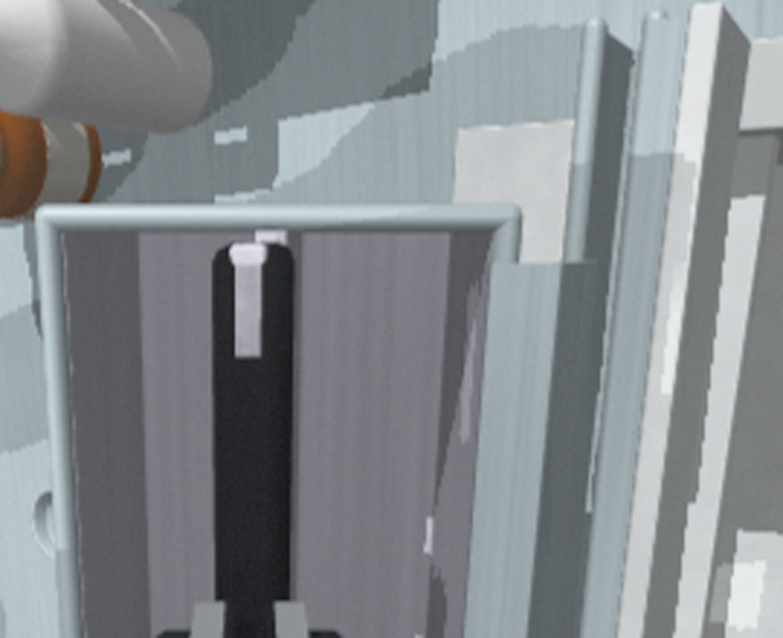

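View pics/w5b.png

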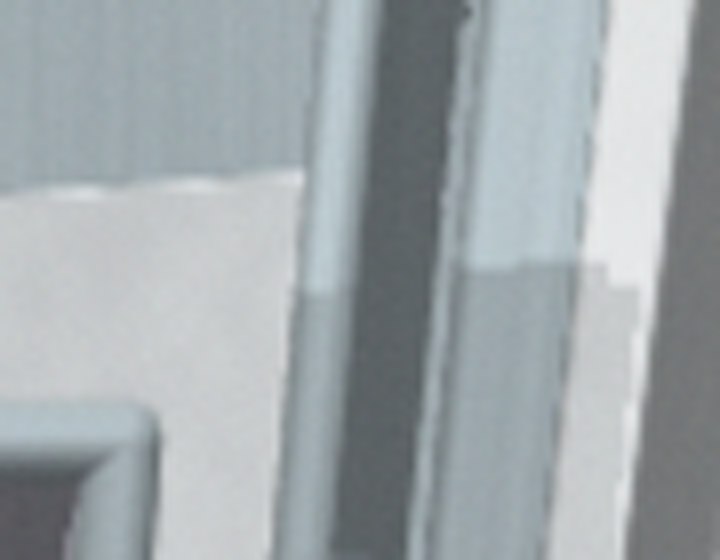

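```bash
cat > chk.py <<'E'
from h import *
S=np.array([.6640,.1102]); yaw=np.radians(-5.19); cc,ss=np.cos(yaw),np.sin(yaw)
def st(d,uv,z): q=unproj(d,uv,z)[:2]-S; return np.round(np.array([cc*q[0]+ss*q[1],-ss*q[0]+cc*q[1]])*1000,1)
def W(x,y,z): return np.array([S[0]+cc*x-ss*y,S[1]+ss*x+cc*y,z])
g=lambda ox,oy,k,x,y:(ox+(x+.5)/k-.5,oy+(y+.5)/k-.5)
E
python3 - <<'E'
from chk import *
d=load('w5.pkl'); B=lambda x,y:g(330,40,8,x,y); A=lambda x,y:g(170,20,2.9,x,y)
for n,(x,y),z in [('beadL -23.5ish',(298,300),.170),('beadR -18.5',(350,300),.170),('lip -11',(440,300),.170),('plate 0',(578,300),.182),('beadL',(280,500),.17)]: print(n,st(d,B(x,y),z))
print('bead end',st(d,A(597,18),.1725),'lip end',st(d,A(656,10),.1725),'plate end',st(d,A(706,4),.182))
for z in (.178,.18,.184): print('edge y65',st(d,A(596,262),z), 'mid',st(d,A(530,630),z))
import fc
p,r=fc.fitc(d,list(zip(fc.N,[A(*q) for q in [(37,206),(520,206),(253,243),(557,263),(596,261)]]))); print(p,r.round(1).tolist())
E
```

```text
beadL -23.5ish [-23.9 180.3]
beadR -18.5 [-19.7 180.2]
lip -11 [-12.6 179.9]
plate 0 [1.000e-01 1.788e+02]
beadL [-23.8 164.3]
bead end [-20.8 210.4] lip end [ -8.8 210.5] plate end [  2.4 208.5]
edge y65 [-14.3 159.4] mid [-21.1  67.8]
edge y65 [-13.8 159.4] mid [-20.5  68.7]
edge y65 [-12.8 159.6] mid [-19.4  70.5]
[ 0.72543958 -0.17376846 -0.14055032  4.22639935] [[-0.1, 1.0], [-2.0, 0.7], [0.2, -0.3], [1.2, -0.5], [0.6, -0.9]]
```

Emit:
move_arm:
  series: "0 0 0 0.02 0 0.03 -1;0 0 0 0.045 0 0.066 -1;0 0 0 0.07 0 0.1 -1;0 0 0 0.09 0 0.132 -1;0 0 0 0.09 0 0.132 -1;0 0 0 0.09 0 0.132 -1;0 0 0 0.09 0 0.132 -1;0 0 0 0.09 0 0.132 -1"

```text
time: 15.65
tool_pos: [0.6287, 0.2093, 0.2553]
tcp_rot: [-2.974, 0.134, 0.918]
wrist_force: [-1.2, 0.1, -6.5]
width: 0.055
```

```bash
python3 plan.py a 0 0 0 .09 0 .132; python3 -c "
from ins2 import *
go(30,bh(20),4.3);go(30,bh(2),4.3)"
```

```text
cmd [0.6286 0.2097 0.2563] [-5.19 34.27 -0.07]
meas [0.6287 0.2093 0.2553] [-5.150e+00  3.429e+01  1.000e-02] F [-1.2  0.1 -6.5] M [-0.12 -1.09 -0.01] w 0.055 t 15.65
want [0.628  0.2089 0.2527] 34.3 num [ 0.001 -0.    -0.   ] [0.016 0.009 0.032]
want [0.628  0.2089 0.2347] 34.3 num [ 0.001 -0.    -0.   ] [0.118 0.009 0.181]
```

Emit:
move_arm:
  series: "0 0 0 0.013 0 0.02 -1;0 0 0 0.03 0 0.045 -1;0 0 0 0.045 0 0.07 -1;0 0 0 0.06 0 0.095 -1;0 0 0 0.08 0.005 0.12 -1;0 0 0 0.1 0.009 0.15 -1;0 0 0 0.118 0.009 0.181 -1;0 0 0 0.118 0.009 0.181 -1"

```text
time: 16.45
tool_pos: [0.6277, 0.2083, 0.2325]
tcp_rot: [-2.973, 0.134, 0.92]
wrist_force: [-0.1, -0.2, -6.3]
width: 0.057
```

```bash
python3 plan.py a 0 0 0 .118 .009 .181; python3 wr.py w6;  python3 -c "
from h import *
crop('pics/w6.png','pics/w6a.png',170,20,440,240,2.9)
from ins2 import *
go(30,bh(0),4.3)
for th,b in [(30,(51.4,72)),(25,(51.8,72)),(20,(52.2,72)),(15,(52.6,72)),(10,(52.9,72)),(5,(53.2,71.9)),(3,(53.3,71.8))]: go(th,b,4.3*th/30,x0=.7*th/30)"
```

```text
cmd [0.6281 0.2089 0.2347] [-5.19 34.27 -0.07]
meas [0.6277 0.2083 0.2325] [-5.170e+00  3.439e+01 -3.000e-02] F [-0.1 -0.2 -6.3] M [-0.07 -1.11  0.05] w 0.057 t 16.45
want [0.628  0.2089 0.2327] 34.3 num [ 0.001 -0.    -0.   ] [0.011 0.    0.016]
want [0.628  0.2089 0.2327] 34.3 num [ 0.001 -0.    -0.   ] [0.011 0.    0.016]
want [0.6224 0.2094 0.2305] 28.6 num [0.001 0.047 0.   ] [-0.024  0.     0.066]
want [0.617  0.2099 0.2278] 22.9 num [0.001 0.095 0.   ] [-0.054  0.     0.119]
want [0.6118 0.2103 0.2246] 17.1 num [0.001 0.143 0.   ] [-0.079 -0.     0.175]
want [0.607  0.2108 0.221 ] 11.4 num [0.001 0.19  0.   ] [-0.098 -0.     0.232]
want [0.6025 0.2112 0.217 ] 5.7 num [0.001 0.238 0.   ] [-0.112 -0.     0.291]
want [0.6008 0.2113 0.2153] 3.4 num [0.001 0.257 0.   ] [-0.117 -0.     0.314]
```

View pics/w6a.png

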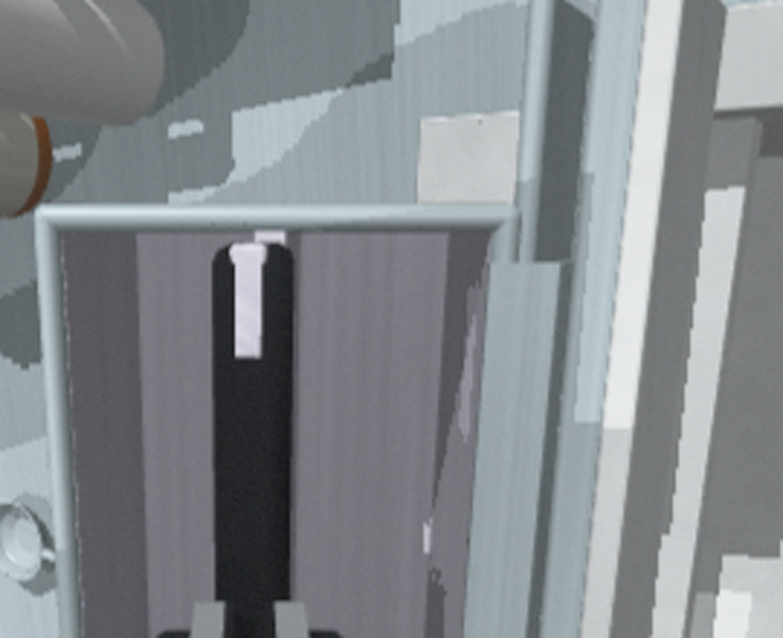

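Emit:
move_arm:
  series: "0 0.012 0 0 0 0.012 -1;0 0.024 0 -0.005 0 0.027 -1;0 0.036 0 -0.015 0 0.045 -1;0 0.047 0 -0.024 0 0.061 -1;0 0.071 0 -0.039 0 0.087 -1;0 0.095 0 -0.054 0 0.114 -1;0 0.119 0 -0.067 0 0.142 -1;0 0.143 0 -0.079 0 0.17 -1"

```text
time: 17.3
tool_pos: [0.6112, 0.2099, 0.2244]
tcp_rot: [-3.091, 0.139, 0.462]
wrist_force: [-0.1, -0.7, -5.7]
width: 0.061
```

```bash
python3 plan.py a 0 .143 0 -.079 0 .17; python3 wr.py w7;  python3 plan.py a; python3 -c "
from h import *
crop('pics/w7.png','pics/w7a.png',170,20,440,240,2.9)
from ins2 import *
for th,b in [(15,(52.6,72)),(10,(52.9,72)),(5,(53.2,71.9)),(3,(53.3,71.8))]: go(th,b,4.3*th/30,x0=.7*th/30)"
```

```text
cmd [0.612  0.2103 0.2251] [-5.17 17.11 -0.06]
meas [0.6112 0.2099 0.2244] [-5.140e+00  1.702e+01  1.000e-02] F [-0.1 -0.7 -5.7] M [-0.07 -0.63  0.04] w 0.061 t 17.3
cmd [0.612  0.2103 0.2251] [-5.17 17.11 -0.06]
meas [0.6099 0.2103 0.2252] [-5.08 16.96  0.03] F [-2.2 -0.1 -6.5] M [-0.09 -0.49  0.04] w 0.057 t 17.35
want [0.6118 0.2103 0.2246] 17.1 num [ 0.001 -0.     0.   ] [-0.001 -0.     0.005]
want [0.607  0.2108 0.221 ] 11.4 num [0.001 0.047 0.   ] [-0.037 -0.     0.054]
want [0.6025 0.2112 0.217 ] 5.7 num [0.001 0.095 0.   ] [-0.068 -0.     0.105]
want [0.6008 0.2113 0.2153] 3.4 num [0.001 0.114 0.   ] [-0.079 -0.     0.126]
```

View pics/w7a.png

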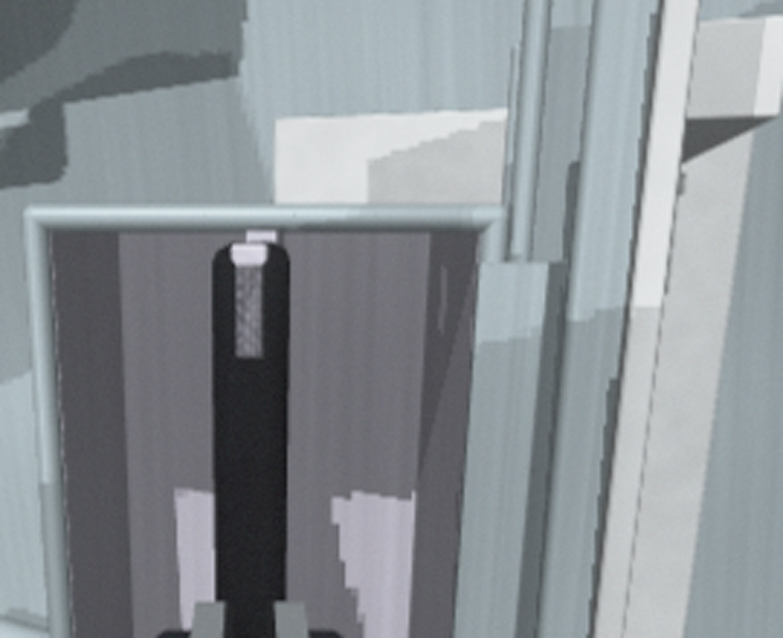

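Emit:
move_arm:
  series: "0 0.012 0 -0.005 0 0.01 -1;0 0.024 0 -0.014 0 0.022 -1;0 0.036 0 -0.023 0 0.036 -1;0 0.047 0 -0.032 0 0.049 -1;0 0.06 0 -0.04 0 0.062 -1;0 0.072 0 -0.048 0 0.076 -1;0 0.084 0 -0.056 0 0.088 -1;0 0.095 0 -0.062 0 0.1 -1"

```text
time: 18.15
tool_pos: [0.6028, 0.2106, 0.2159]
tcp_rot: [-3.13, 0.141, 0.156]
wrist_force: [-0.4, -0.5, -6.2]
width: 0.057
```

```bash
python3 plan.py a 0 .095 0 -.062 0 .1; python3 wr.py w8;  python3 plan.py a; python3 -c "
from h import *
crop('pics/w8.png','pics/w8a.png',170,20,440,240,2.9)
from ins2 import *
for th,b in [(5,(53.2,71.9)),(3,(53.3,71.8)),(1,(53.4,71.8)),(0,(53.5,72.2))]: go(th,b,4.3*th/30,x0=.7*th/30)"
```

```text
cmd [0.6032 0.2111 0.2173] [-5.16  5.71 -0.06]
meas [0.6028 0.2106 0.2159] [-5.16  5.69 -0.  ] F [-0.4 -0.5 -6.2] M [-0.04 -0.14 -0.04] w 0.057 t 18.15
cmd [0.6032 0.2111 0.2173] [-5.16  5.71 -0.06]
meas [0.6021 0.2107 0.216 ] [-5.14  5.68 -0.01] F [-1.1 -0.6 -6.2] M [-0.07 -0.15 -0.  ] w 0.056 t 18.2
want [0.6025 0.2112 0.217 ] 5.7 num [ 0. -0.  0.] [-0.007 -0.     0.004]
want [0.6008 0.2113 0.2153] 3.4 num [0.    0.019 0.   ] [-0.021 -0.     0.022]
want [0.5992 0.2115 0.2135] 1.1 num [0.    0.038 0.   ] [-0.036 -0.     0.042]
want [0.5984 0.2115 0.2122] 0.0 num [0.    0.048 0.   ] [-0.043 -0.     0.056]
```

View pics/w8a.png

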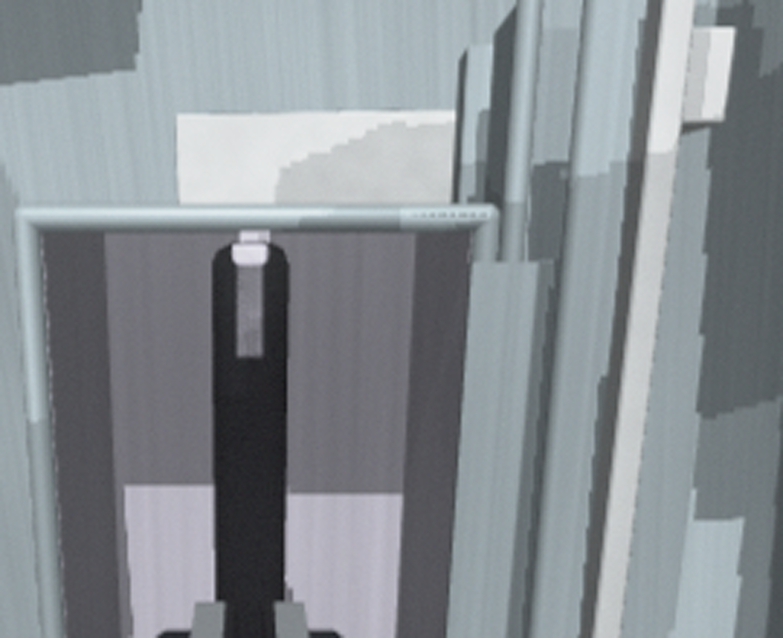

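Emit:
move_arm:
  series: "0 0.01 0 -0.01 0 0.012 -1;0 0.02 0 -0.02 0 0.023 -1;0 0.03 0 -0.029 0 0.034 -1;0 0.038 0 -0.035 0 0.043 -1;0 0.044 0 -0.04 0 0.05 -1;0 0.046 0 -0.042 0 0.055 -1;0 0.046 0 -0.042 0 0.06 -1;0 0.046 0 -0.042 0 0.065 -1"

```text
time: 19.0
tool_pos: [0.5988, 0.2109, 0.2116]
tcp_rot: [-3.138, 0.141, 0.005]
wrist_force: [-2.5, -2.0, 4.7]
width: 0.064
```

```bash
python3 plan.py a 0 .046 0 -.042 0 .065; python3 wr.py w9;  python3 plan.py a; python3 -c "
from h import *
crop('pics/w9.png','pics/w9a.png',170,20,440,240,2.9)"
```

```text
cmd [0.5984 0.2115 0.2113] [-5.16  0.19 -0.06]
meas [0.5988 0.2109 0.2116] [-5.16  0.17  0.01] F [-2.5 -2.   4.7] M [-0.46  0.42  0.02] w 0.064 t 19.0
cmd [0.5984 0.2115 0.2113] [-5.16  0.19 -0.06]
meas [0.5988 0.2109 0.2117] [-5.16  0.18  0.01] F [-2.1 -1.7  4.2] M [-0.36  0.33  0.1 ] w 0.056 t 19.05
```

View pics/w9a.png

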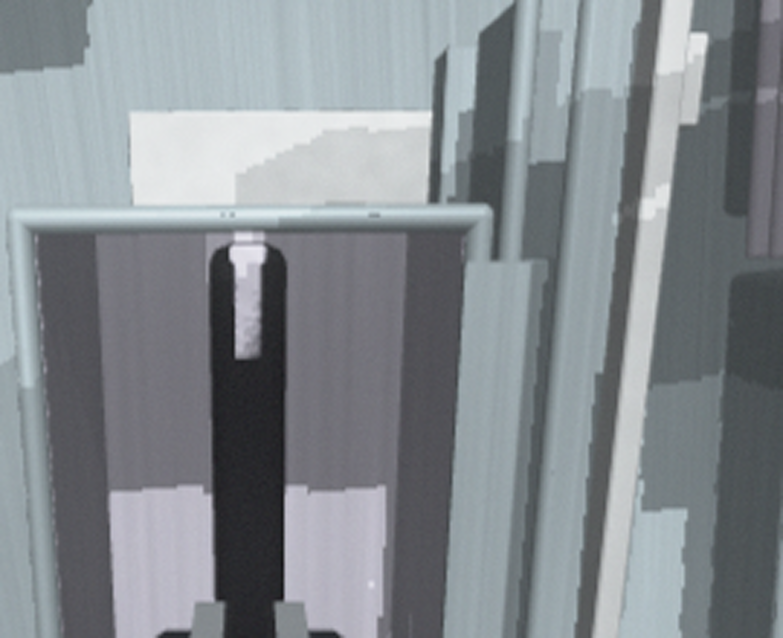

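Emit:
move_arm:
  series: "0 0 0 0 0 0 -0.6;0 0 0 0 0 0 -0.2;0 0 0 0 0 0 0;0 0 0 0 0 0 0;0 0 0 0 0 0 0;0 0 0 0 0 0 0;0 0 0 0 0 0 0;0 0 0 0 0 0 0"
  squeeze: 40

```text
time: 19.85
tool_pos: [0.5983, 0.2111, 0.21]
tcp_rot: [-3.138, 0.141, 0.007]
wrist_force: [-0.1, 0.0, -0.5]
width: 0.504
```

```bash
python3 plan.py a; python3 wr.py w10
```

```text
cmd [0.5984 0.2115 0.2113] [-5.16  0.19 -0.06]
meas [0.5983 0.2111 0.21  ] [-5.16  0.24  0.  ] F [-0.1  0.  -0.5] M [0.   0.02 0.06] w 0.504 t 19.85
```

View pics/w10.png

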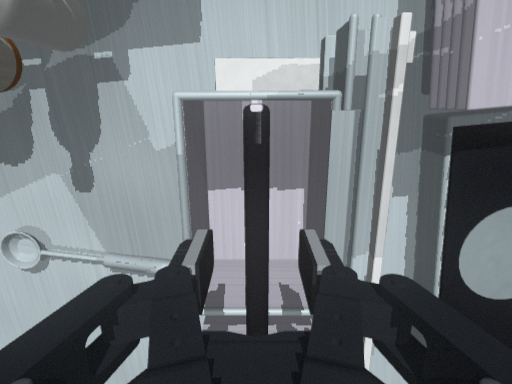

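Emit:
move_arm:
  series: "0 0 0 0 0 -0.1 0;0 0 0 0 0 -0.25 0;0 0 0 0 0 -0.4 0;0 0 0 0 0 -0.6 0;0 0 0 0 0 -0.8 0;0 0 0 0 0 -1 0;0 0 0 0 0 -1 0;0 0 0 0 0 -1 0"

```text
time: 20.7
tool_pos: [0.5993, 0.2112, 0.3116]
tcp_rot: [-3.137, 0.141, 0.003]
wrist_force: [0.2, -0.4, -0.7]
width: 0.498
```

Emit:
move_arm:
  series: "0 0 0 -0.2 -0.2 -0.1 0;0 0 0 -0.4 -0.4 -0.1 0;0 0 0 -0.6 -0.6 -0.1 0;0 0 0 -0.8 -0.8 -0.1 0;0 0 0 -1 -1 -0.1 0;0 0 0 -1 -1 -0.1 0;0 0 0 -1 -1 -0.1 0;0 0 0 -1 -1 -0.1 0"

```text
time: 21.5
tool_pos: [0.5084, 0.3189, 0.3196]
tcp_rot: [3.137, -0.142, -0.008]
wrist_force: [0.5, 0.1, -0.0]
width: 0.5
```

```bash
python3 plan.py a 0 0 0 0 0 -1 0 0 0 -1 -1 -.1; python3 wr.py w11; python3 - <<'E'
from workcell import viewer
import cv2
from h import *
for n in('scene','top'):
    d=viewer.read_camera(n); cv2.imwrite(f'pics/{n}9.png',d['pixels'][:,:,::-1]); pickle.dump(d,open(n+'9.pkl','wb'))
crop('pics/scene9.png','pics/s9a.png',255,120,415,265,5)
crop('pics/top9.png','pics/t9a.png',140,100,280,180,5)
E
```

```text
cmd [0.5081 0.3202 0.3215] [-5.16  0.19 -0.06]
meas [0.5084 0.3189 0.3196] [-5.18  0.28 -0.06] F [ 0.5  0.1 -0. ] M [-0.01 -0.04 -0.03] w 0.5 t 21.5
```

View pics/w11.png

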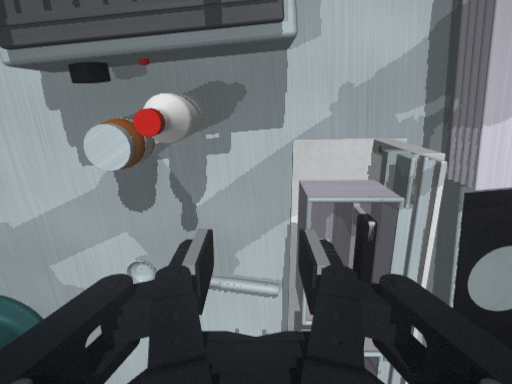

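View pics/s9a.png

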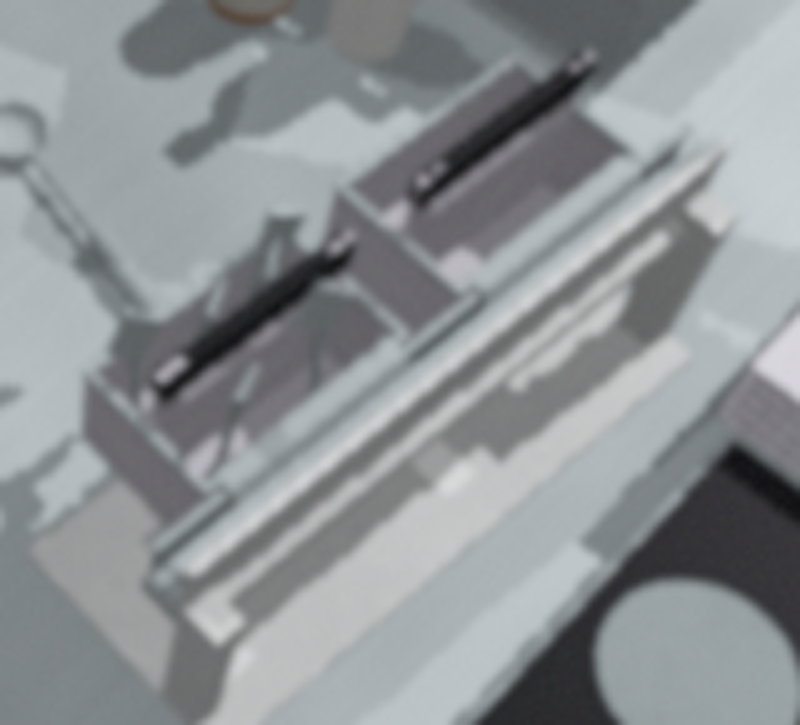

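View pics/top9.png

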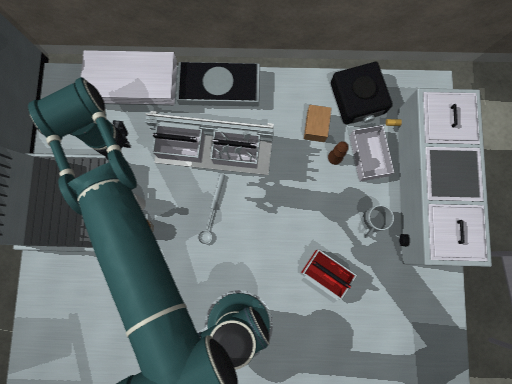

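View pics/t9a.png

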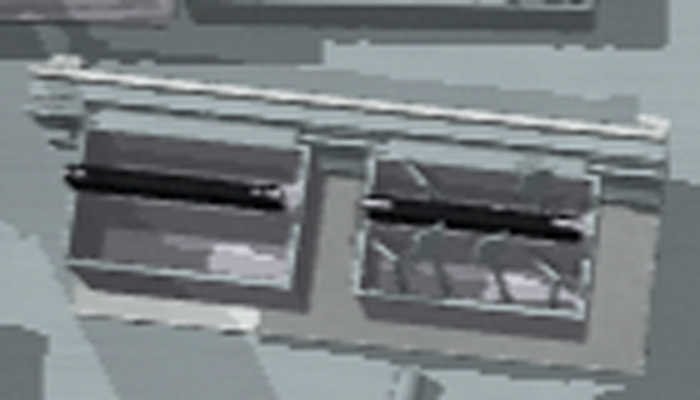

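```bash
python3 - <<'E'
from chk import *
import cv2
for n,(ox,oy,k),src in [('top9',(140,100,5),'t9a'),('scene9',(255,120,5),'s9a')]:
    d=load(n+'.pkl'); im=cv2.imread(f'pics/{src}.png')
    for y0,col in ((.095,(0,0,255)),(-.095,(0,255,0))):
        for P in [(-.0475,.075,.075),(-.0475,-.075,.075),(.0475,-.075,.075),(.0475,.075,.075),(0,.069,.124),(0,-.069,.124)]:
            u=proj(d,W(P[0]-.0745,P[1]+y0,P[2]+.0975))[0]; q=((u-[ox,oy]+.5)*k-.5).round().astype(int); cv2.drawMarker(im,tuple(int(v) for v in q),col,cv2.MARKER_CROSS,12,1)
    cv2.imwrite(f'pics/{src}m.png',im)
E
```

```text
(no output)
```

View pics/t9am.png

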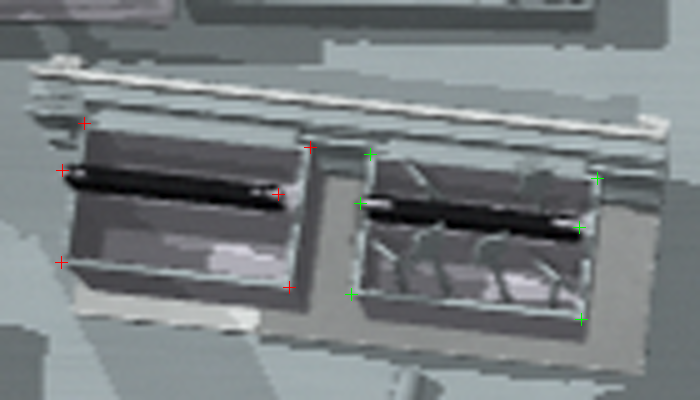

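View pics/s9am.png

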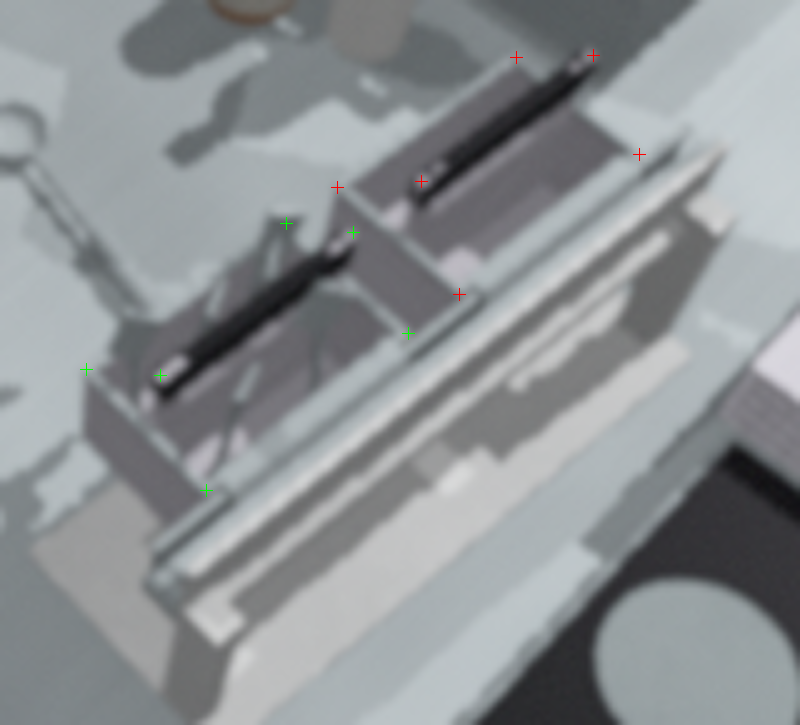

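```bash
python3 -c "
from workcell import bot
print(bot.finish_job()); s=bot.read_state(); print(s['time'])"
```

```text
the job is handed in; nothing more can be done
None
the job is handed in; nothing more can be done
```

The empty steel caddy hangs in the free place above the yellow label. I let go of it, backed the gripper off and handed the job in at about 22 s. The hand-in gives no verdict.

I gripped it by the bar, tipped it about 30°, lowered the strip through the slot, turned it level and set it down. The caddy sagged about 4° in the jaws when tipped, so I tilted the tool about 34° to make up for it.

**Fully down:** during set-down the wrist force went from −6 N to about +4.5 N with the tool within about 0.3 mm of the height worked out for home. After release it read about 0 N.

**Level and square:** the last wrist picture before backing off shows it level to about 1°. The later top and scene pictures show it in line with the hung caddy.

**Sideways:** the top picture puts it about 4–5 mm from the label's middle, where the wrist measurements put it nearly at the middle. Both are within the 20 mm allowed, and the camera calibration explains at least part of the difference.

**Bystanders:** they looked unmoved in the last top picture by eye. The arm hid the bottle and jar there, and the last wrist picture shows both standing.

**Not checked:** I did not tug the caddy to test the lock behind the rail. That rests on the strip going into the slot without resistance and on the final height.

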